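# Steam the rolls: find the basket, load it, lid on and lock

## Robot

A 6-joint arm with a two-finger parallel gripper is mounted at the origin on the work surface. World frame = base frame: x ahead of the robot, y to its left, z up, the work surface at z = 0. Lengths are in m, angles in degrees, forces in N, time in s.
With the tool pointing down it reaches from about 0.3 to 0.85 m from the base axis. Payload 5.4 kg.
Tool frame: the origin (TCP) lies midway between the tips of the shut fingers; the grasp point (between the pads) lies 19 mm behind it (manip.grasp_offset is the distance from the TCP to the grasp point, in m); x points along the fingers, y is the direction in which the jaws open and shut, and the axes are right-handed (so a half turn about x gives the same grasp; the last joint's range is limited). The gripper opens to 85 mm and grips with 20 to 120 N. Pads are 22 mm wide; open, the fingers measure 114 mm over their backs; the gripper's body (76 mm by 85 mm) begins 54 mm behind the grasp point. The pads swing forward as they close: fully open they stand 13 mm farther back than shut.
Start: joints at [-12.038, 9.076, 91.501, -0, 79.423, -12.038], TCP at [0.575, -0, 0.193] pointing down, gripper open.
Joint ranges: [-166.64, 166.64], [-54.1, 131.32], [10.49, 154.53], [-73.88, 253.88], [9.74, 151.15], [-171.62, 171.62]. Speed limits (degrees/s): [147.25, 147.25, 180, 180, 180, 180].

## Interface

Orientations are given as a 3x3 rotation matrix whose columns are the frame's x, y, z axes.
In Python, from station import manip gives the robot as it stands.
- The arm moves only by the tool send_rows, never from a script. Its argument "steps" is a list of rows, each an object with "translation": the shift along the world's x, y, z in cm, a list of three; "roll": the turn about the world's z in rad. In form: [{"translation": [x, y, z], "roll": roll}, ...]. A call has 1 to 20 rows; each row shifts and turns the commanded pose from where the row before left it; what a row does not reach is not made up. A row lasts 1/10 s, in which the tool goes at most 50 mm and 8.59 degrees, less where a joint would pass 70% of its speed; a pose out of reach is approached as far as the arm can. A call is refused whole if a number of a shift passes 5 or a number of a turn 0.15, either way. A call with a gripper value outside its range is refused whole. "gripper" is the finger opening in cm, from 0 to 8.54, set as the call begins (left out, the last holds). The fingers move at their own pace and stop on an object; the grip force is fixed at half the most. Time passes only in rows, so rows that do not move let the fingers close. It gives the time, the measured TCP pose, the force and the opening at its end, in the units of the state.
- manip.observe(): the state, without advancing time (a new reading comes with each control period).
- manip.capture(name): name is "scene" or "side" or "wrist"; returns the picture (480x640x3 uint8, red, green, blue); there is no depth.
- manip.get_calibration(name): a dict with "fov_y" (degrees; the focal length in pixels is half the picture's height over the tangent of half this angle, whatever the lens; pixels are square), "cx", "cy" (the principal point, pixels), "distortion" ([k1, k2, p1, p2, k3] as OpenCV has them; the pictures are not rectified), "rvec" (rotation vector, rad) and "tvec" (3), from world to camera coordinates, as OpenCV has them. Camera axes: x right, y down, z forward; pixel columns grow to the right and rows downward; lengths in m; the calibration is good to about 2 mm. A picture is of the moment at which its call begins: read the wrist's pose just before it. get_calibration takes no time and is no camera call; for the wrist camera it gives the pose at the moment of the call.
- manip.hand_in(): hands the job in, once; it reports no verdict.
The state is a dict: "time": time; "qpos": joint angles; "joint_vel": joint speeds; "effort": joint torques, N m; "tcp_pos": TCP position; "eef_rot": TCP orientation; "contact_force": force on the tool from outside, world axes, zero at the start; "moment": the same for the moment, N m; "gripper_width": finger opening in m.
Only numpy, scipy, OpenCV 4.12 (cv2) and the standard library are available. Lean on these libraries where they do the work, as an engineer would, in place of code of your own. Each camera call takes 0.05 s, during which the arm holds its last target.

## Task

Freshen the rolls in the steamer: try the baskets in its pot until you find the one that goes right down to the pot's floor, standing each one that does not fit upright on the mat or the bench again. With the basket in the pot, put all the rolls from the baking sheet into it, set the lid squarely on the pot, and then turn the lock lever over its cam until it has dropped fully into the low notch. Do not knock over or push away the flour shaker.

Things in the scene. Friction and masses are not known exactly. Their poses are not given: they have to be found in the camera images.
- steamer: bench-top roll steamer, fixed: a steel housing 290 mm deep and 180 mm wide, top 65 mm above the bench, on which a round pot stands; behind the pot (+x of the steamer) a water tank to 122 mm. Origin on the bench under the pot's axis; x away from the robot at yaw 0, z up
- pot_floor (a point): centre of the pot's inner floor, 70 mm above the bench; axes as the steamer's. Bore 133 mm across, 92 mm deep; the top 7 mm of the wall flares out to 146 mm inside, 154 mm outside. With the right basket home its underside lies on this floor and its rim 12 mm below the pot's
- pot_mouth (a point): centre of the pot's mouth, level with its rim, 162 mm above the bench. For the lid to sit, rolls must lie at least 10 mm below the rim: five fit in two layers if spread to both sides of the basket's bar; axes as the steamer's
- lock_post (a point): on the axis of the upright post beside the pot (105 mm from the pot's axis, on the steamer's -y side) about which the lid-lock lever turns; 200 mm above the bench, amid the lever's hub, 34 mm across; the post ends 215 mm above the bench
- lock_grip (a point): middle of the lever's upright round black grip (16 mm across, 46 mm tall, top free), 95 mm from the post's axis; moves with the lever, a bar 14 mm wide whose top is 24 mm below this point. Opposite, 60 mm beyond the post, is the clamp foot. Open: grip towards the robot, foot clear of the pot. Locked: grip away from the pot, foot over the lid's edge
- lock_turn (a joint): lever angle, rad: 0 open (parked), growing anticlockwise from above. A pin under the lever rides on a quadrant cam round the post: turning lifts the lever up a ramp to a crest from 0.84 to 1.25, then it drops steeply into the low notch, 1.45 to the stop at 1.62. Weight and a spring (about 6 N) press it down, so let it rise and fall freely while turning; 2 to 4 N at the grip turn it
- lock_lift (a joint): height of the lever on its cam, m: 0 open, +0.010 on the crest, -0.009 to -0.0095 in the notch, where the foot stands barely clear of a seated lid
- basket_1: one of three look-alike perforated metal baskets, upright, unmarked and shuffled (see mat): open top, 80 mm tall, wall 2.5 mm, floor 4 mm, 0.16 kg. Grip: a straight bar across the mouth along the basket's y axis, 12 mm wide in x, 16 mm tall, top level with the rim (bar centre 72 mm above the origin), free space beside and below it. Origin: centre of the underside, z up the axis
- basket_2: one of three look-alike perforated metal baskets, upright, unmarked and shuffled (see mat): open top, 80 mm tall, wall 2.5 mm, floor 4 mm, 0.16 kg. Grip: a straight bar across the mouth along the basket's y axis, 12 mm wide in x, 16 mm tall, top level with the rim (bar centre 72 mm above the origin), free space beside and below it. Origin: centre of the underside, z up the axis
- basket_3: one of three look-alike perforated metal baskets, upright, unmarked and shuffled (see mat): open top, 80 mm tall, wall 2.5 mm, floor 4 mm, 0.16 kg. Grip: a straight bar across the mouth along the basket's y axis, 12 mm wide in x, 16 mm tall, top level with the rim (bar centre 72 mm above the origin), free space beside and below it. Origin: centre of the underside, z up the axis
- mat: flat rubber draining mat, 370 x 350 mm, 4 mm thick, at the robot's left; origin at its underside's centre. The three baskets stand on it. They belong to different steamers: outer diameters between 125 and 148 mm, at least 8 mm apart. Just one goes down into this pot, with about 2.5 mm play all round; the other two are too wide and stop at its mouth
- lid: the pot's steel lid, 156 mm across, 0.35 kg: a tapered spigot 8 mm deep, 122 to 128 mm across, that enters the pot's mouth; above it a plate 6 mm thick that rests on the rim; in the middle an upright black knob 28 mm across, from 14 to 50 mm above the origin. Origin: centre of the spigot's underside, z up. Starts on the bench at the right, behind the rolls
- roll_1: a firm crusty bread roll, nearly a ball, 44 mm across at its widest (17 mm above its underside), 37 mm tall, about 25 g; origin at the centre of its flat underside (20 mm across), z up through its top. Starts on a 3 mm thick baking sheet (lip 6 mm above the bench) at the robot's right. Three to five rolls are there, the others absent
- roll_2: a firm crusty bread roll, nearly a ball, 44 mm across at its widest (17 mm above its underside), 37 mm tall, about 25 g; origin at the centre of its flat underside (20 mm across), z up through its top. Starts on a 3 mm thick baking sheet (lip 6 mm above the bench) at the robot's right. Three to five rolls are there, the others absent
- roll_3: a firm crusty bread roll, nearly a ball, 44 mm across at its widest (17 mm above its underside), 37 mm tall, about 25 g; origin at the centre of its flat underside (20 mm across), z up through its top. Starts on a 3 mm thick baking sheet (lip 6 mm above the bench) at the robot's right. Three to five rolls are there, the others absent
- roll_4: a firm crusty bread roll, nearly a ball, 44 mm across at its widest (17 mm above its underside), 37 mm tall, about 25 g; origin at the centre of its flat underside (20 mm across), z up through its top. Starts on a 3 mm thick baking sheet (lip 6 mm above the bench) at the robot's right. Three to five rolls are there, the others absent
- roll_5: a firm crusty bread roll, nearly a ball, 44 mm across at its widest (17 mm above its underside), 37 mm tall, about 25 g; origin at the centre of its flat underside (20 mm across), z up through its top. Starts on a 3 mm thick baking sheet (lip 6 mm above the bench) at the robot's right. Three to five rolls are there, the others absent
- shaker: closed aluminium flour shaker, 62 mm across, 100 mm tall, standing on the bench beyond the baking sheet, a bystander; origin at the centre of its underside

How it is judged (in metres and radians):
On the way, in this order (a step that is already met when the one before it is completed fails the run):
1. the basket that fits stands fully down on the pot's floor (((horizontal distance between basket_1 and pot_floor below 0.006 m and z of basket_1 in the frame of pot_floor below 0.004 m and angle between basket_1's own z axis and vertical below 0.06 rad) or (horizontal distance between basket_2 and pot_floor below 0.006 m and z of basket_2 in the frame of pot_floor below 0.004 m and angle between basket_2's own z axis and vertical below 0.06 rad) or (horizontal distance between basket_3 and pot_floor below 0.006 m and z of basket_3 in the frame of pot_floor below 0.004 m and angle between basket_3's own z axis and vertical below 0.06 rad))), for 0.3 s.
2. every roll that is there lies in the basket, let go (((horizontal distance between basket_1 and pot_floor below 0.006 m and z of basket_1 in the frame of pot_floor below 0.004 m and angle between basket_1's own z axis and vertical below 0.06 rad) or (horizontal distance between basket_2 and pot_floor below 0.006 m and z of basket_2 in the frame of pot_floor below 0.004 m and angle between basket_2's own z axis and vertical below 0.06 rad) or (horizontal distance between basket_3 and pot_floor below 0.006 m and z of basket_3 in the frame of pot_floor below 0.004 m and angle between basket_3's own z axis and vertical below 0.06 rad)) and horizontal distance between each of roll_1, roll_2, roll_3, roll_4, roll_5 and pot_floor below 0.062 m and z of each of roll_1, roll_2, roll_3, roll_4, roll_5 in the frame of pot_floor below 0.082 m and contact force between each of roll_1, roll_2, roll_3, roll_4, roll_5 and the fingers below 0.05 N), for 0.3 s.
3. the lid sits squarely on the pot (((horizontal distance between basket_1 and pot_floor below 0.006 m and z of basket_1 in the frame of pot_floor below 0.004 m and angle between basket_1's own z axis and vertical below 0.06 rad) or (horizontal distance between basket_2 and pot_floor below 0.006 m and z of basket_2 in the frame of pot_floor below 0.004 m and angle between basket_2's own z axis and vertical below 0.06 rad) or (horizontal distance between basket_3 and pot_floor below 0.006 m and z of basket_3 in the frame of pot_floor below 0.004 m and angle between basket_3's own z axis and vertical below 0.06 rad)) and horizontal distance between lid and pot_mouth below 0.009 m and z of lid in the frame of pot_mouth below -0.005 m and angle between lid's own z axis and vertical below 0.05 rad), for 0.3 s.
4. the lock lever has dropped into the notch over the seated lid (horizontal distance between lid and pot_mouth below 0.009 m and z of lid in the frame of pot_mouth below -0.005 m and angle between lid's own z axis and vertical below 0.05 rad and value of joint lock_turn above 1.42 rad and value of joint lock_lift below -0.007 m), for 0.3 s.
At the end, for the whole second after the job is handed in: Fitting basket on the pot floor (within 6 mm of its axis, 4 mm in height, upright), all rolls present in it, lid on the rim, level, within 9 mm of centre; lever past 1.42 rad and 7 mm or more below its open height; the other two baskets stand upright on mat or bench, at rest (all of step 4 and (((horizontal distance between basket_1 and pot_floor below 0.006 m and z of basket_1 in the frame of pot_floor below 0.004 m and angle between basket_1's own z axis and vertical below 0.06 rad) and (height (world z) of basket_2 below 0.012 m and angle between basket_2's own z axis and vertical below 0.1 rad and linear speed of basket_2 below 0.02 m/s) and (height (world z) of basket_3 below 0.012 m and angle between basket_3's own z axis and vertical below 0.1 rad and linear speed of basket_3 below 0.02 m/s)) or ((horizontal distance between basket_2 and pot_floor below 0.006 m and z of basket_2 in the frame of pot_floor below 0.004 m and angle between basket_2's own z axis and vertical below 0.06 rad) and (height (world z) of basket_1 below 0.012 m and angle between basket_1's own z axis and vertical below 0.1 rad and linear speed of basket_1 below 0.02 m/s) and (height (world z) of basket_3 below 0.012 m and angle between basket_3's own z axis and vertical below 0.1 rad and linear speed of basket_3 below 0.02 m/s)) or ((horizontal distance between basket_3 and pot_floor below 0.006 m and z of basket_3 in the frame of pot_floor below 0.004 m and angle between basket_3's own z axis and vertical below 0.06 rad) and (height (world z) of basket_1 below 0.012 m and angle between basket_1's own z axis and vertical below 0.1 rad and linear speed of basket_1 below 0.02 m/s) and (height (world z) of basket_2 below 0.012 m and angle between basket_2's own z axis and vertical below 0.1 rad and linear speed of basket_2 below 0.02 m/s))) and horizontal distance between each of roll_1, roll_2, roll_3, roll_4, roll_5 and pot_floor below 0.062 m and z of each of roll_1, roll_2, roll_3, roll_4, roll_5 in the frame of pot_floor below 0.082 m and contact force between each of roll_1, roll_2, roll_3, roll_4, roll_5 and the fingers below 0.05 N); the robot touches nothing.
It fails at once if the shaker is pushed more than 5 cm or tipped over (distance of shaker from where it was at the start of the episode above 0.05 m or angle between shaker's own z axis and vertical above 0.6 rad).
Of roll_1, roll_2, roll_3, roll_4, roll_5 only 3 to 5 are there at a start; the rules pass over those that are not, and their reading is None.
At some moment in a run one of roll_1, roll_2, roll_3, roll_4, roll_5, lid may be knocked a few centimetres aside while the robot is not near it.
It also fails if it takes over 210 s, if anything falls off the work surface, if the arm or the gripper's body presses on something with over 40 N, if the wrist force passes 120 N, or if a joint passes its speed limit or range.

## Working session

There is one attempt and no reset: what is moved stays moved. The work goes in short steps, Python scripts to look and compute and a tool call to move; the robot and the scene stay as the last step left them, time stands still between calls to the robot, and variables do not carry over. Pictures are saved under pics/ and viewed, and the job is handed in when it is done.

Besides the shell and the picture viewer there is one more tool, called after "Call:" as name(argument=value, ...) on one line, values as JSON. send_rows: Moves the arm, as the interface text tells. Its arguments: {"type":"object","properties":{"steps":{"type":"array"},"gripper":{"type":"number"}},"required":["steps"]}

```bash
ls; mkdir -p pics; python3 - <<'E'
from station import manip
import cv2
for n in ["scene","side","wrist"]:
    im=manip.capture(n); cv2.imwrite(f"pics/{n}0.png",im[:,:,::-1])
    c=manip.get_calibration(n); print(n,{k:(v if not hasattr(v,'tolist') else v.tolist()) for k,v in c.items()})
s=manip.observe(); print(s['time'],s['tcp_pos'],s['eef_rot'],s['gripper_width'],manip.grasp_offset)
E
```

```text
pics
scene {'fov_y': 46.300973645199726, 'cx': 316.99681859412794, 'cy': 243.37900788093168, 'distortion': [0.016546237236248137, 0.0, 0.0, 0.0, 0.0], 'rvec': [2.1833994567634623, 0.7801272505504957, -0.3520786853683643], 'tvec': [-0.3585518371042276, -0.1401398779138107, 1.8711536226885357]}
side {'fov_y': 53.699597741005846, 'cx': 322.366992201939, 'cy': 237.0033656273468, 'distortion': [-0.00019162020244966688, 0.0, 0.0, 0.0, 0.0], 'rvec': [2.121698158059286, -0.2061464472749205, 0.14472524606163067], 'tvec': [-0.517555964483798, 0.14095212293646497, 0.9912318143619449]}
wrist {'fov_y': 65.5172403639633, 'cx': 311.10847712446935, 'cy': 240.86193723954366, 'distortion': [-0.04204663122800345, 0.0, 0.0, 0.0, 0.0], 'rvec': [-2.864250467411007, 0.0004578259275574472, 0.000892364640022523], 'tvec': [-0.5746756928324633, -0.03437958830126263, 0.3776472684341121]}
0.15 [5.74466015e-01 1.09831495e-04 1.92522580e-01] [[-1.46982851e-03  9.99998920e-01  7.14084583e-06]
 [ 3.10558206e-04  7.59732100e-06 -9.99999952e-01]
 [-9.99998872e-01 -1.46982622e-03 -3.10569038e-04]] 0.0852422664080298 0.0187
```

View images.

View pics/scene0.png

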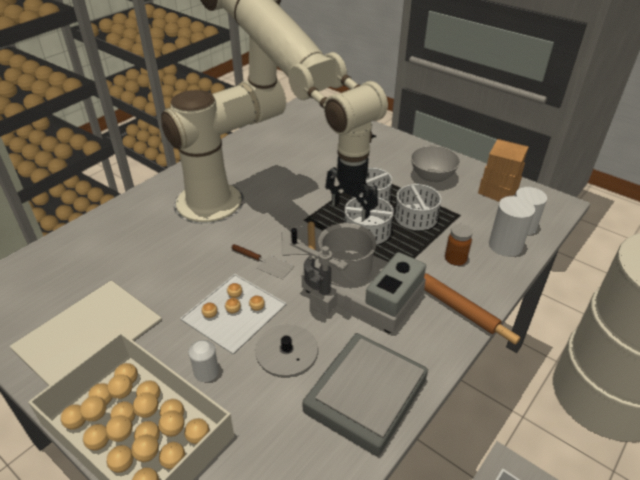

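View pics/side0.png

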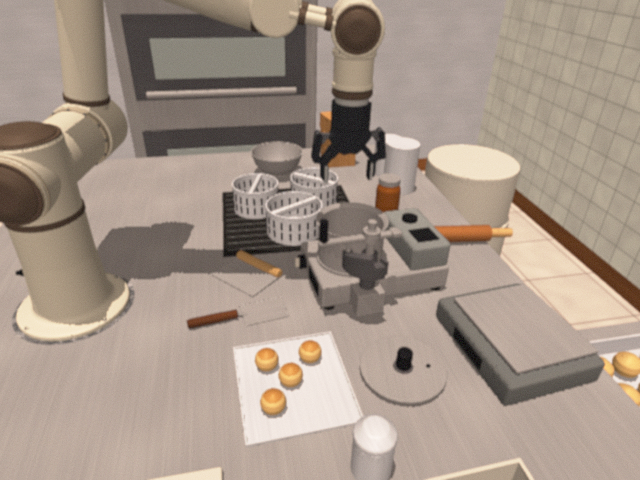

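View pics/wrist0.png

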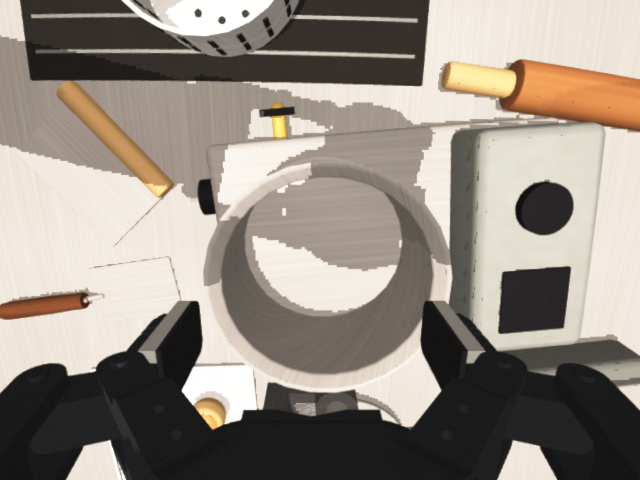

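```bash
cat > h.py <<'E'
from station import manip
import cv2, numpy as np
def K(c):
    f=240/np.tan(np.radians(c['fov_y'])/2)
    return np.array([[f,0,c['cx']],[0,f,c['cy']],[0,0,1.]]),np.array(c['distortion'],float)
def rt(c):
    R=cv2.Rodrigues(np.array(c['rvec'],float))[0]; return R,np.array(c['tvec'],float)
def rays(c,uv):
    k,d=K(c); R,t=rt(c)
    p=cv2.undistortPoints(np.array(uv,float).reshape(-1,1,2),k,d).reshape(-1,2)
    v=np.c_[p,np.ones(len(p))]@R
    return -R.T@t,v
def plane(c,uv,z):
    o,v=rays(c,uv); return o+v*((z-o[2])/v[:,2])[:,None]
def proj(c,P):
    k,d=K(c); return cv2.projectPoints(np.array(P,float).reshape(-1,1,3),np.array(c['rvec'],float),np.array(c['tvec'],float),k,d)[0].reshape(-1,2)
def shot(n,name):
    c=manip.get_calibration(n); im=manip.capture(n)[:,:,::-1].copy(); cv2.imwrite(f'pics/{name}.png',im); 
    import pickle; pickle.dump(c,open(f'pics/{name}.pkl','wb')); return c,im
def load(name):
    import pickle; return pickle.load(open(f'pics/{name}.pkl','rb')),cv2.imread(f'pics/{name}.png')
def circ(P):
    P=np.asarray(P)[:,:2]; A=np.c_[2*P,np.ones(len(P))]; b=(P**2).sum(1)
    s=np.linalg.lstsq(A,b,rcond=None)[0]; return s[:2],np.sqrt(s[2]+s[0]**2+s[1]**2)
def st():
    s=manip.observe(); print('t',round(s['time'],2),'tcp',np.round(s['tcp_pos'],4),'ty',np.round(s['eef_rot'][:,1],3),'F',np.round(s['contact_force'],2),'w',round(s['gripper_width'],4))
E
python3 - <<'E'
from h import *
cs=manip.get_calibration('scene'); 
print('baskets scene', plane(cs,[[369,206],[418,192],[372,175]],.084).round(3).tolist())
cd=manip.get_calibration('side')
print('side', plane(cd,[[293,203],[314,178],[255,185]],.084).round(3).tolist())
print('rolls', plane(cd,[[266,359],[310,350],[290,374],[273,401]],.022).round(3).tolist())
print('lid', plane(cd,[[404,353]],.05).round(3).tolist(), 'shaker',plane(cd,[[374,425]],.1).round(3).tolist())
E
```

```text
baskets scene [[0.485, 0.224, 0.084], [0.563, 0.38, 0.084], [0.397, 0.366, 0.084]]
side [[0.495, 0.215, 0.084], [0.577, 0.356, 0.084], [0.408, 0.337, 0.084]]
rolls [[0.374, -0.247, 0.022], [0.455, -0.239, 0.022], [0.411, -0.289, 0.022], [0.376, -0.339, 0.022]]
lid [[0.61, -0.304, 0.05]] shaker [[0.501, -0.468, 0.1]]
```

Call:
send_rows(steps=[{"translation": [0, 0, 5], "roll": 0}, {"translation": [-1, 2, 4], "roll": 0}, {"translation": [-1.5, 3.5, 3], "roll": 0}, {"translation": [-1.5, 3.5, 3], "roll": 0}, {"translation": [-1.5, 3.5, 3], "roll": 0}, {"translation": [-1.5, 3.5, 2], "roll": 0}, {"translation": [-1.5, 4, 0], "roll": 0}, {"translation": [0, 0, 0], "roll": 0}, {"translation": [0, 0, 0], "roll": 0}, {"translation": [0, 0, 0], "roll": 0}])

```text
time: 1.15
tcp_pos: [0.4901, 0.1992, 0.3925]
eef_rot: [[-0.001, 1.0, -0.001], [-0.001, -0.001, -1.0], [-1.0, -0.001, 0.001]]
contact_force: [-0.4, 0.0, 0.5]
gripper_width: 0.0853
```

```bash
python3 - <<'E'
from h import *
st(); shot('wrist','w1'); shot('scene','s1')
E
```

```text
t 1.15 tcp [0.4901 0.1992 0.3925] ty [ 1.    -0.001 -0.001] F [-0.42  0.02  0.47] w 0.0853
```

View pics/w1.png

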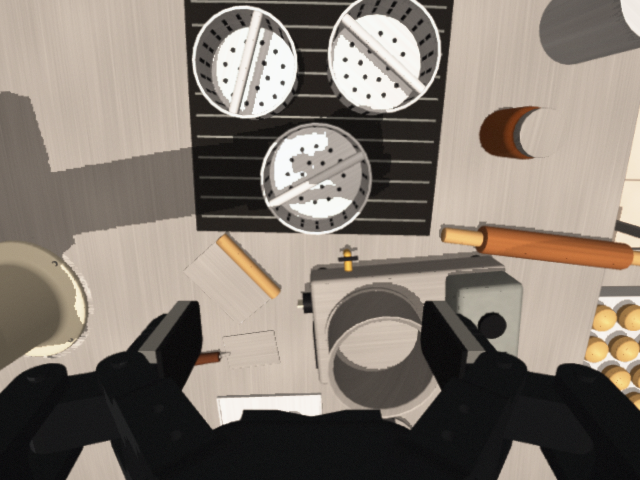

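View pics/s1.png

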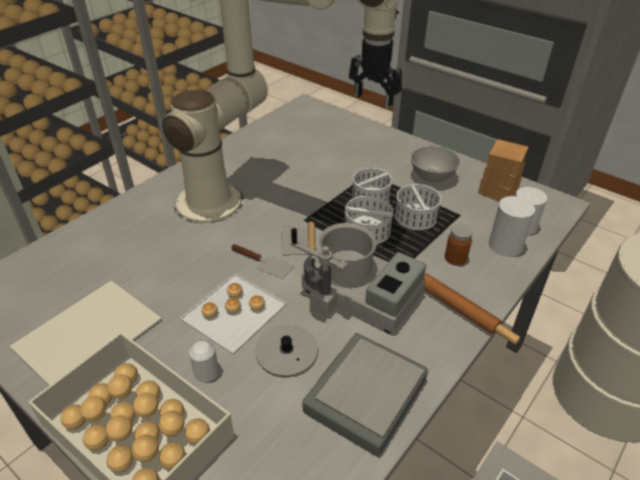

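```bash
python3 - <<'E'
from h import *
c,im=load('w1'); o,_=rays(c,[[0,0]]); print('cam',o, 'nadir',proj(c,[[o[0],o[1],0]]))
cv2.imwrite('pics/w1z.png',cv2.resize(im[0:240,180:460],(800,686),interpolation=cv2.INTER_CUBIC)[:600])
E
```

```text
cam [0.49057509 0.26937111 0.57222454] nadir [[311.26241475 134.66001204]]
```

View pics/w1z.png

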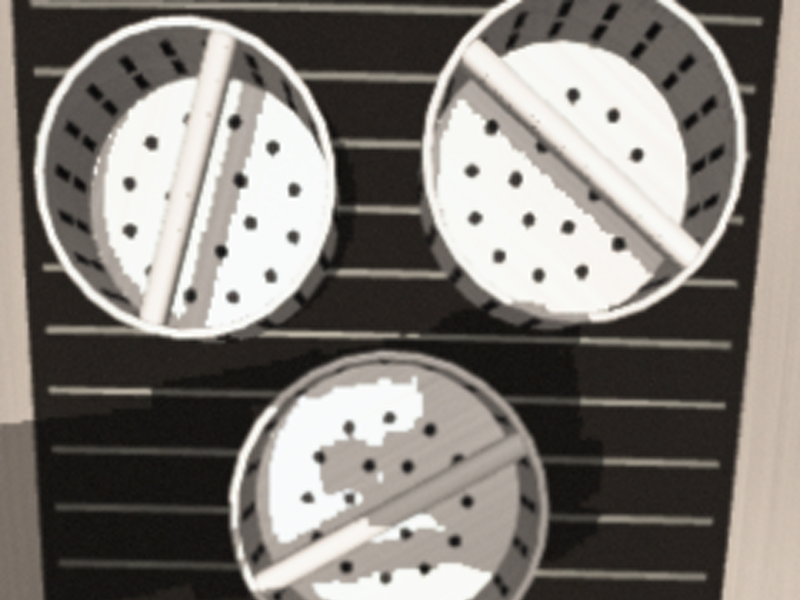

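```bash
python3 - <<'E'
from h import *
c,im=load('w1'); g=cv2.cvtColor(im,cv2.COLOR_BGR2GRAY).astype(float)
for (u,v),thr in [((245.5,62),110),((384,55),110),((316.5,179),75)]:
    P=plane(c,[[u,v]],.084)[0]
    for it in range(3):
        pts=[]
        for a in np.radians(np.arange(-20,201,4)):
            # radial scan from outside in world plane at z=.084, find outermost rising edge
            rs=np.arange(.080,.056,-.0002)
            W=np.c_[P[0]+rs*np.cos(a),P[1]+rs*np.sin(a),0*rs+.084]
            q=proj(c,W).astype(np.float32)
            if q.min()<1 : continue
            val=cv2.remap(g.astype(np.float32),q[:,0][None],q[:,1][None],cv2.INTER_LINEAR)[0]
            # biggest positive jump
            d=val[8:]-val[:-8]
            i=np.where((d>25))[0]
            if len(i): 
                j=i[0]; j=j+np.argmax(d[j:j+8]); pts.append(W[j+4])
        pts=np.array(pts); C,r=circ(pts)
        for _ in range(3):
            e=abs(np.hypot(*(pts[:,:2]-C).T)-r); k=e<max(.0015,1.5*np.median(e)); C,r=circ(pts[k])
        P=np.array([C[0],C[1],.084])
    print(C.round(4),'D',round(2*r*1000,1),k.sum(),len(k))
E
```

```text
[0.4096 0.3533] D 128.7 34 40
[0.5785 0.3641] D 137.6 29 34
[0.4961 0.2118] D 146.1 54 56
```

Call:
send_rows(steps=[{"translation": [0, -3, 2], "roll": 0}, {"translation": [0, -4.5, 2], "roll": 0}, {"translation": [1, -4.5, 1], "roll": 0}, {"translation": [1, -4.5, 0], "roll": 0}, {"translation": [1, -4.5, 0], "roll": 0}, {"translation": [0, -4.5, 0], "roll": 0}, {"translation": [0, -4.5, 0], "roll": 0}, {"translation": [0, -4.5, 0], "roll": 0}, {"translation": [0, -4.5, 0], "roll": 0}, {"translation": [0, -1, 0], "roll": 0}, {"translation": [0, 0, 0], "roll": 0}, {"translation": [0, 0, 0], "roll": 0}])

```text
time: 2.45
tcp_pos: [0.5199, -0.1996, 0.4433]
eef_rot: [[0.0, 1.0, -0.0], [0.001, -0.0, -1.0], [-1.0, 0.0, -0.001]]
contact_force: [-0.7, 0.3, -0.1]
gripper_width: 0.0853
```

```bash
python3 - <<'E'
from h import *
st(); shot('wrist','w2')
c,im=load('w0') if 0 else load('w1')
print(plane(c,[[257.7,12.3],[233.2,113.8]],.084))
E
```

```text
t 2.45 tcp [ 0.5199 -0.1996  0.4433] ty [ 1. -0.  0.] F [-0.73  0.33 -0.11] w 0.0853
[[0.4277609  0.40944809 0.084     ]
 [0.39315232 0.29496557 0.084     ]]
```

View pics/w2.png

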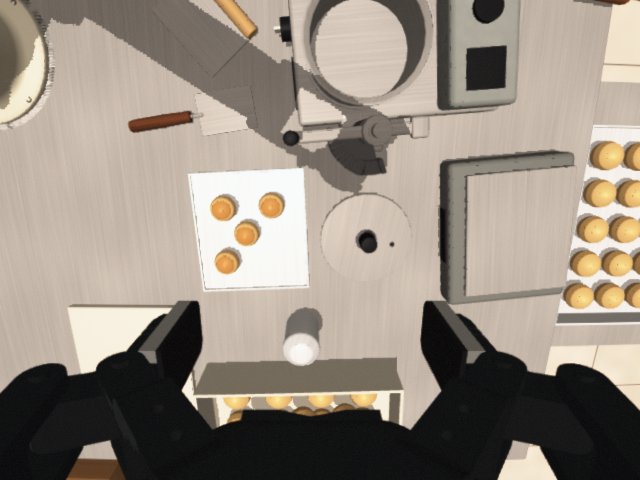

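```bash
python3 - <<'E'
from h import *
import pickle
c={'fov_y': 65.5172403639633, 'cx': 311.10847712446935, 'cy': 240.86193723954366, 'distortion': [-0.04204663122800345, 0.0, 0.0, 0.0, 0.0], 'rvec': [-2.864250467411007, 0.0004578259275574472, 0.000892364640022523], 'tvec': [-0.5746756928324633, -0.03437958830126263, 0.3776472684341121]}
pickle.dump(c,open('pics/wrist0.pkl','wb'))
im=cv2.imread('pics/wrist0.png')
cv2.imwrite('pics/w0z.png',cv2.resize(im[150:405,190:470],(784,714))[:600])
print(rays(c,[[0,0]])[0])
cv2.imwrite('pics/w2z.png',cv2.resize(im:=cv2.imread('pics/w2.png')[0:190,280:480],(800,760))[:600])
c,im=load('w2')
hsv=cv2.cvtColor(im,cv2.COLOR_BGR2HSV); m=cv2.inRange(hsv,(8,110,90),(25,255,255))
n,l,s,ce=cv2.connectedComponentsWithStats(m)
for i in range(1,n):
    if s[i,4]>150 and 180<ce[i,0]<320 and 160<ce[i,1]<300: print(s[i],ce[i],plane(c,[ce[i]],.023).round(4))
print('knob',plane(c,[[368,239]],.05)); 
b=[[291,138],[377,128]]
for z in (.2,.215,.23,.25): print(z,plane(c,b,z).round(4).tolist())
print(rays(c,[[0,0]])[0])
E
```

```text
[0.57491505 0.0701048  0.37230306]
[259 193  25  25 471] [271.00212314 205.14012739] [[ 0.4552 -0.2397  0.023 ]]
[211 196  25  25 480] [222.75       208.07708333] [[ 0.376  -0.2444  0.023 ]]
[235 222  24  24 448] [246.32142857 233.24330357] [[ 0.4127 -0.287   0.023 ]]
[215 250  24  24 439] [226.51480638 261.738041  ] [[ 0.3764 -0.3371  0.023 ]]
knob [[ 0.61138052 -0.28959703  0.05      ]]
0.2 [[0.4984, -0.1326, 0.2], [0.5924, -0.122, 0.2]]
0.215 [[0.4992, -0.1325, 0.215], [0.5898, -0.1222, 0.215]]
0.23 [[0.5, -0.1324, 0.23], [0.5873, -0.1225, 0.23]]
0.25 [[0.501, -0.1323, 0.25], [0.5839, -0.1229, 0.25]]
[ 0.52009947 -0.12965452  0.62314444]
```

View pics/w0z.png

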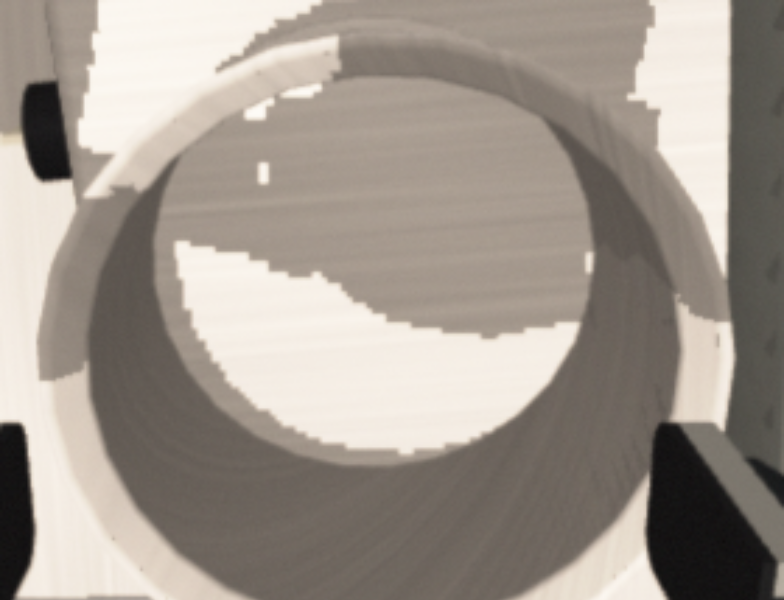

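View pics/w2z.png

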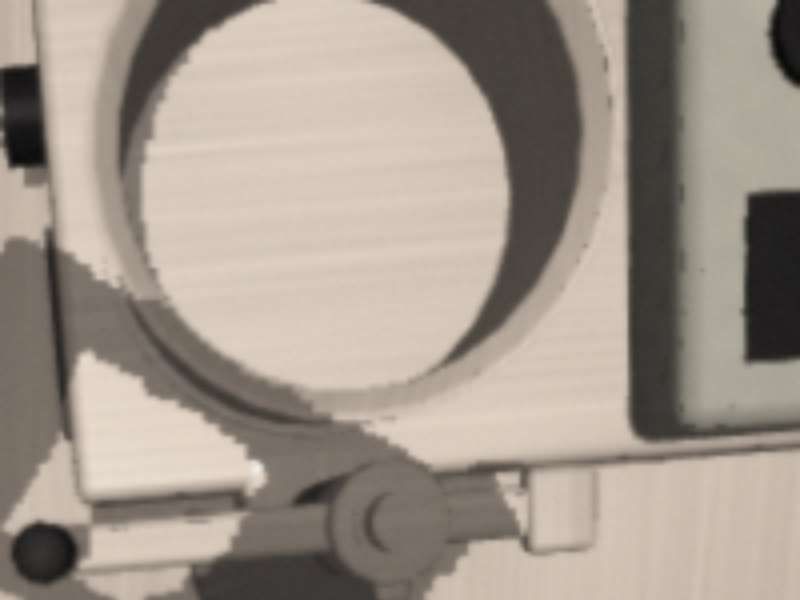

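```bash
python3 - <<'E'
from h import *
c,_=load('wrist0')
def z0(p): return np.array(p)/2.8+[190,150]
fl=z0([(155,230),(260,425),(380,466),(470,450),(540,400),(582,325),(592,260),(575,180),(550,125)])
C,r=circ(plane(c,fl,.07)); print('floor',C,2*r)
out=z0([(38,350),(735,345),(727,270),(60,240),(215,72)])
C,r=circ(plane(c,out,.162)); print('rim',C,2*r)
inn=z0([(90,340),(105,250),(680,370),(672,285),(100,430),(195,575),(590,560)])
C,r=circ(plane(c,inn,.155)); print('bore top',C,2*r)
c2,_=load('w2')
out=np.array([(97,150),(612,110),(600,200),(555,300),(480,380),(370,420),(280,418)])/4
out[:,0]+=280
C,r=circ(plane(c2,out,.162)); print('w2 rim',C,2*r)
ed=np.array([(100,497),(300,485),(440,472),(625,460),(800,440)])/4+[280,0]
P=plane(c2,ed,.065); print(P.round(3))
ed=np.array([(55,240),(85,490)])/4+[280,0]; print(plane(c2,ed,.065).round(3))
# steamer front-left edge in w0: top edge of housing
print(plane(c,[[207,146],[450,126]],.065).round(3))
E
```

```text
floor [ 0.58605494 -0.02048823] 0.13187160719145585
rim [ 0.58517149 -0.01890375] 0.1516911815832432
bore top [ 0.58497734 -0.02120226] 0.1336359889075855
w2 rim [ 0.58478469 -0.02340556] 0.14499187924874335
[[ 0.512 -0.114  0.065]
 [ 0.583 -0.11   0.065]
 [ 0.634 -0.106  0.065]
 [ 0.7   -0.101  0.065]
 [ 0.763 -0.094  0.065]]
[[ 0.497 -0.029  0.065]
 [ 0.507 -0.112  0.065]]
[[0.491 0.062 0.065]
 [0.685 0.078 0.065]]
```

Call:
send_rows(gripper=5.0, steps=[{"translation": [-0.5, 4, 0], "roll": -0.05}, {"translation": [-1, 4.5, 0], "roll": -0.05}, {"translation": [-1, 4.5, 0], "roll": -0.05}, {"translation": [-1, 4.5, 0], "roll": -0.05}, {"translation": [-1, 4.5, 0], "roll": -0.05}, {"translation": [-1, 4.5, 0], "roll": -0.043}, {"translation": [-1, 4.5, -1], "roll": 0}, {"translation": [-1, 4.5, -2], "roll": 0}, {"translation": [-1, 4.5, -2], "roll": 0}, {"translation": [-1, 4.5, -2], "roll": 0}, {"translation": [-1, 4.5, -2], "roll": 0}, {"translation": [-0.5, 4, -3], "roll": 0}, {"translation": [0, 2.3, -4], "roll": 0}, {"translation": [0, 0, -4], "roll": 0}, {"translation": [0, 0, -4], "roll": 0}, {"translation": [0, 0, -3], "roll": 0}, {"translation": [0, 0, 0], "roll": 0}, {"translation": [0, 0, 0], "roll": 0}])

```text
time: 4.3
tcp_pos: [0.4097, 0.3527, 0.175]
eef_rot: [[0.001, 0.958, -0.287], [0.001, -0.287, -0.958], [-1.0, 0.0, -0.001]]
contact_force: [0.7, 0.1, 0.3]
gripper_width: 0.05
```

```bash
python3 - <<'E'
from h import *
st(); shot('wrist','w3')
E
```

```text
t 4.3 tcp [0.4097 0.3527 0.175 ] ty [ 0.958 -0.287  0.   ] F [0.68 0.08 0.26] w 0.05
```

View pics/w3.png

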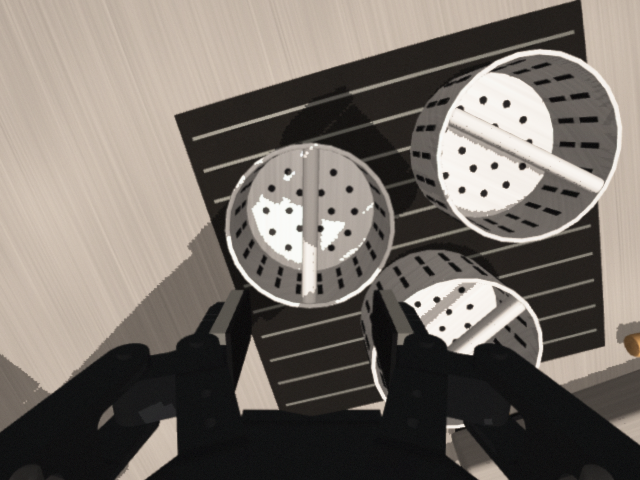

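```bash
python3 - <<'E'
from h import *
c,_=load('w3'); print(plane(c,[[312,147],[309,300],[228,225],[394,225]],.084).round(4), proj(c,[[.4097,.3527,.057]]))
P=plane(c,[[312,147],[309,300],[228,225],[394,225]],.084);print((P[0]+P[1])/2,(P[2]+P[3])/2)
E
```

```text
[[0.4284 0.4118 0.084 ]
 [0.3923 0.2999 0.084 ]
 [0.352  0.3757 0.084 ]
 [0.4708 0.34   0.084 ]] [[310.78357531 223.74903001]]
[0.4103527  0.35587089 0.084     ] [0.41141989 0.35783854 0.084     ]
```

Call:
send_rows(gripper=5.0, steps=[{"translation": [0.1, 0.2, -2], "roll": 0}, {"translation": [0, 0, -3], "roll": 0}, {"translation": [0, 0, -3], "roll": 0}, {"translation": [0, 0, -2.5], "roll": 0}, {"translation": [0, 0, -1.3], "roll": 0}, {"translation": [0, 0, 0], "roll": 0}])

```text
time: 4.95
tcp_pos: [0.4112, 0.354, 0.056]
eef_rot: [[-0.0, 0.957, -0.289], [-0.0, -0.289, -0.957], [-1.0, -0.0, 0.0]]
contact_force: [-0.6, -0.4, -0.5]
gripper_width: 0.0503
```

Call:
send_rows(gripper=0, steps=[{"translation": [0, 0, 0], "roll": 0}, {"translation": [0, 0, 0], "roll": 0}, {"translation": [0, 0, 0], "roll": 0}, {"translation": [0, 0, 0], "roll": 0}, {"translation": [0, 0, 0], "roll": 0}, {"translation": [0, 0, 0], "roll": 0}])

```text
time: 5.55
tcp_pos: [0.4113, 0.3539, 0.056]
eef_rot: [[0.0, 0.957, -0.289], [0.0, -0.289, -0.957], [-1.0, 0.0, -0.0]]
contact_force: [1.4, 0.5, -0.3]
gripper_width: -0.0001
```

```bash
python3 - <<'E'
from h import *
st(); shot('wrist','w4'); shot('side','d4')
_,im=load('d4'); cv2.imwrite('pics/d4z.png',cv2.resize(im[60:300,180:500],(800,600)))
E
```

```text
t 5.55 tcp [0.4113 0.3539 0.056 ] ty [ 0.957 -0.289  0.   ] F [ 1.41  0.5  -0.3 ] w -0.0001
```

View pics/w4.png

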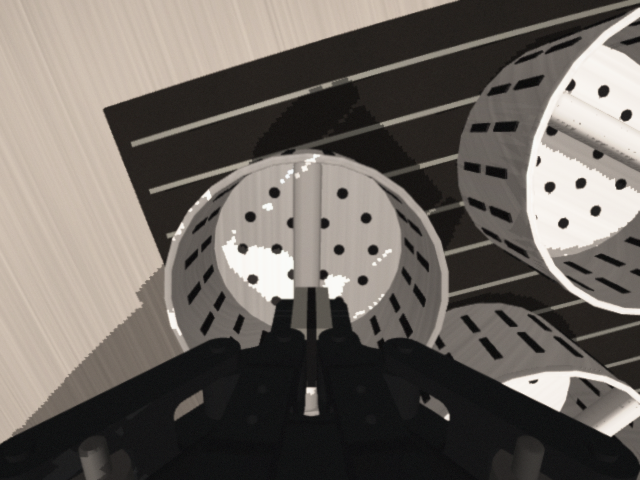

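View pics/d4z.png

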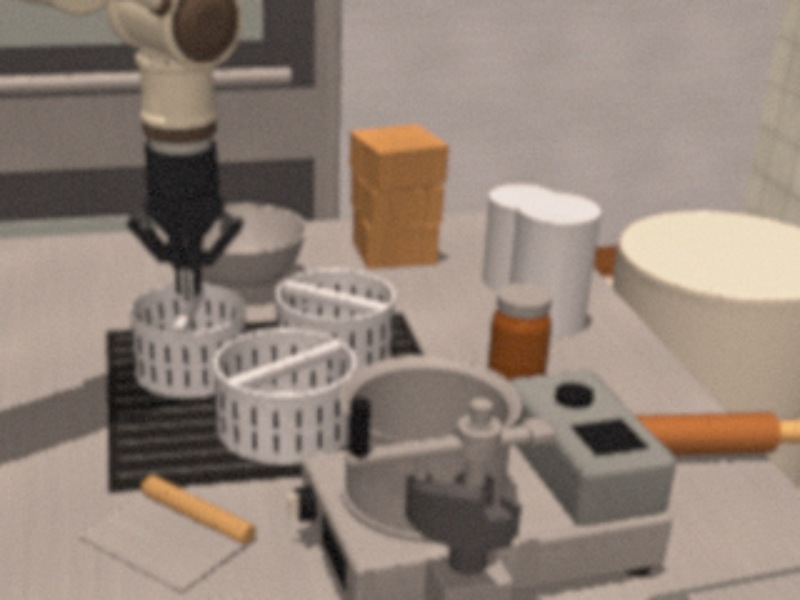

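Call:
send_rows(gripper=0, steps=[{"translation": [0, 0, 1], "roll": 0}, {"translation": [0, 0, 2], "roll": 0}, {"translation": [0, 0, 2], "roll": 0}, {"translation": [0, 0, 0], "roll": 0}, {"translation": [0, 0, 0], "roll": 0}])

```text
time: 6.15
tcp_pos: [0.4115, 0.354, 0.1062]
eef_rot: [[0.001, 0.957, -0.289], [0.001, -0.289, -0.957], [-1.0, 0.001, -0.001]]
contact_force: [0.6, 0.1, -0.1]
gripper_width: 0.0002
```

```bash
python3 - <<'E'
from h import *
st(); shot('wrist','w5'); shot('side','d5')
_,im=load('d5'); cv2.imwrite('pics/d5z.png',cv2.resize(im[60:300,180:500],(800,600)))
E
```

```text
t 6.15 tcp [0.4115 0.354  0.1062] ty [ 0.957 -0.289  0.001] F [ 0.62  0.08 -0.11] w 0.0002
```

View pics/w5.png

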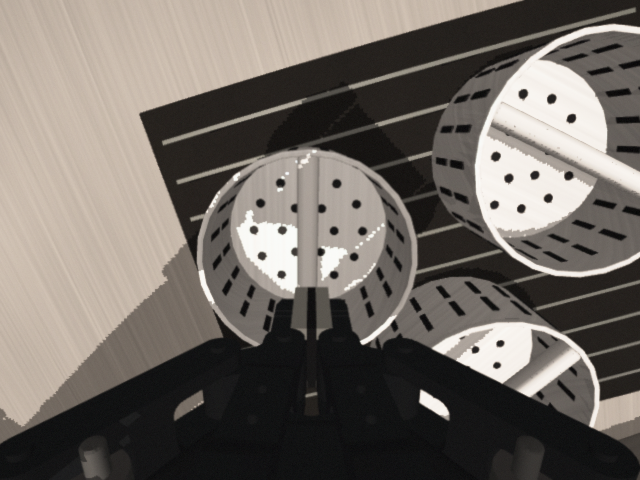

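View pics/d5z.png

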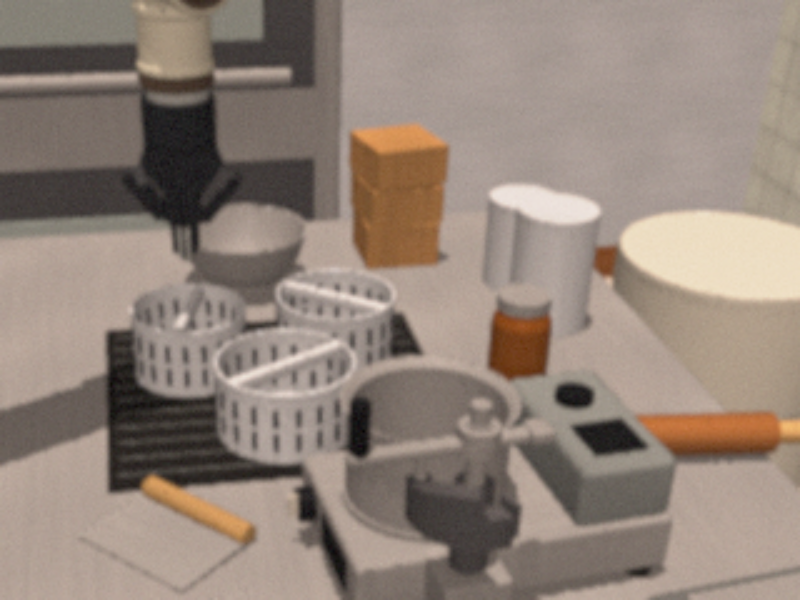

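```bash
python3 - <<'E'
from h import *
for n,p in (('d5',[.4115,.354,.1062]),('d4',[.4113,.3539,.056])):
    c,im=load(n); q=proj(c,[p,[p[0],p[1],p[2]+.03]]); print(n,(q-[180,60])*2.5)
for n,p in (('w5',[.4115,.354,.1062]),('w4',[.4113,.3539,.056])):
    c,im=load(n); print(proj(c,[p,[p[0],p[1],p[2]+.03]]))
E
```

```text
d5 [[187.931655   287.22040748]
 [186.46624595 261.89631454]]
d4 [[190.1346281  328.2974429 ]
 [188.72522457 303.97826111]]
[[310.90873879 276.24245067]
 [310.98370881 301.17362046]]
[[310.93758763 276.19709611]
 [310.97359682 301.16063513]]
```

```bash
python3 - <<'E'
from h import *
_,a=load('d4');_,b=load('d5'); s=np.s_[100:220,215:295]
cv2.imwrite('pics/z1.png',np.hstack([cv2.resize(x[s],(400,600),interpolation=cv2.INTER_CUBIC) for x in (a,b)]))
E
```

```text
(no output)
```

View pics/z1.png

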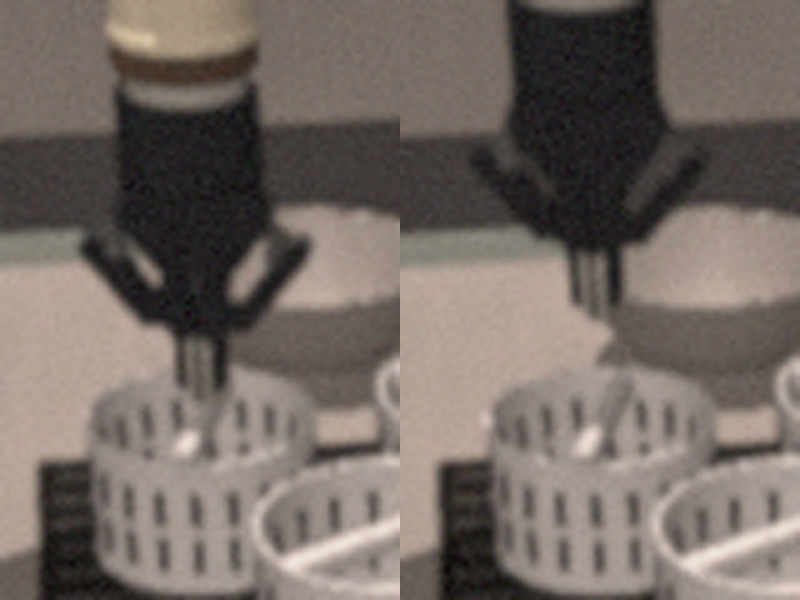

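```bash
python3 - <<'E'
from h import *
c,im=load('w5'); p=np.array([.4115,.354,.1062]); cam=np.array([.289,.957,0])
for h in (0,.01,.02,.03,.04): print(h,proj(c,[p+cam*.011+[0,0,h],p-cam*.011+[0,0,h]]).round(1).tolist())
cv2.imwrite('pics/z2.png',cv2.resize(im[240:440,200:430],(690,600),interpolation=cv2.INTER_CUBIC))
E
```

```text
0 [[310.9, 255.9], [310.9, 295.9]]
0.01 [[310.9, 262.4], [310.9, 304.2]]
0.02 [[311.0, 269.6], [311.0, 313.4]]
0.03 [[311.0, 277.7], [311.0, 323.7]]
0.04 [[311.0, 286.8], [311.0, 335.2]]
```

View pics/z2.png

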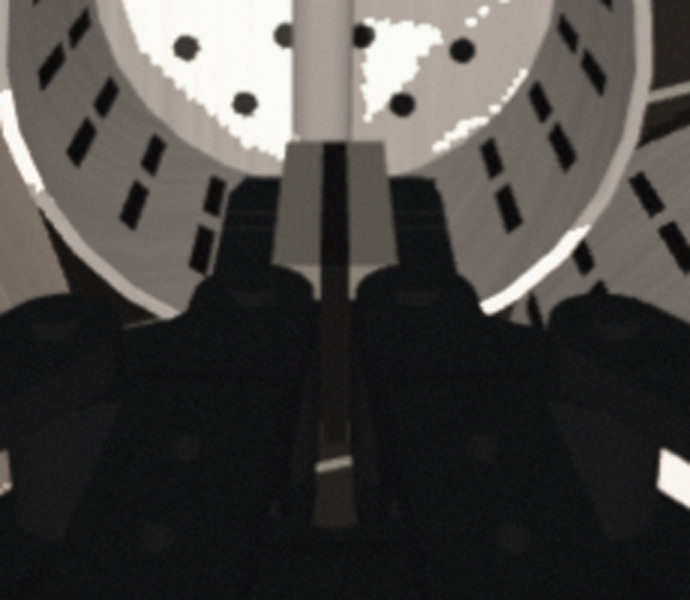

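Call:
send_rows(gripper=5.0, steps=[{"translation": [0, 0, 0], "roll": 0}, {"translation": [0, 0, 0], "roll": 0}, {"translation": [0, 0, 0], "roll": 0}, {"translation": [0, 0, -2.5], "roll": 0}, {"translation": [0, 0, -2.5], "roll": 0}, {"translation": [0, 0, -1.5], "roll": 0}, {"translation": [0, 0, -1], "roll": 0}, {"translation": [0, 0, -0.9], "roll": 0}, {"translation": [0, 0, 0], "roll": 0}])

```text
time: 7.15
tcp_pos: [0.4107, 0.3536, 0.021]
eef_rot: [[-0.001, 0.957, -0.289], [-0.001, -0.289, -0.957], [-1.0, -0.001, 0.001]]
contact_force: [-0.3, 0.3, -0.1]
gripper_width: 0.0499
```

Call:
send_rows(gripper=0, steps=[{"translation": [0, 0, 0], "roll": 0}, {"translation": [0, 0, 0], "roll": 0}, {"translation": [0, 0, 0], "roll": 0}, {"translation": [0, 0, 0], "roll": 0}, {"translation": [0, 0, 0], "roll": 0}, {"translation": [0, 0, 0], "roll": 0}])

```text
time: 7.75
tcp_pos: [0.412, 0.3544, 0.023]
eef_rot: [[0.002, 0.957, -0.289], [0.001, -0.289, -0.957], [-1.0, 0.001, -0.001]]
contact_force: [-0.5, 0.2, 6.2]
gripper_width: 0.0107
```

Call:
send_rows(gripper=0, steps=[{"translation": [0, 0, 1], "roll": 0}, {"translation": [0, 0, 2], "roll": 0}, {"translation": [0, 0, 2], "roll": 0}, {"translation": [0, 0, 0], "roll": 0}, {"translation": [0, 0, 0], "roll": 0}])

```text
time: 8.25
tcp_pos: [0.411, 0.3538, 0.0716]
eef_rot: [[-0.0, 0.957, -0.289], [-0.0, -0.289, -0.957], [-1.0, 0.0, 0.0]]
contact_force: [-0.5, -0.2, -2.2]
gripper_width: 0.0105
```

```bash
python3 - <<'E'
from h import *
st(); _,w=shot('wrist','w6'); _,b=shot('side','d6'); s=np.s_[100:220,215:295]
cv2.imwrite('pics/z3.png',np.hstack([cv2.resize(b[s],(400,600),interpolation=cv2.INTER_CUBIC),cv2.resize(w[140:440,210:410],(400,600))]))
E
```

```text
t 8.25 tcp [0.411  0.3538 0.0716] ty [ 0.957 -0.289  0.   ] F [-0.51 -0.19 -2.2 ] w 0.0105
```

View pics/z3.png

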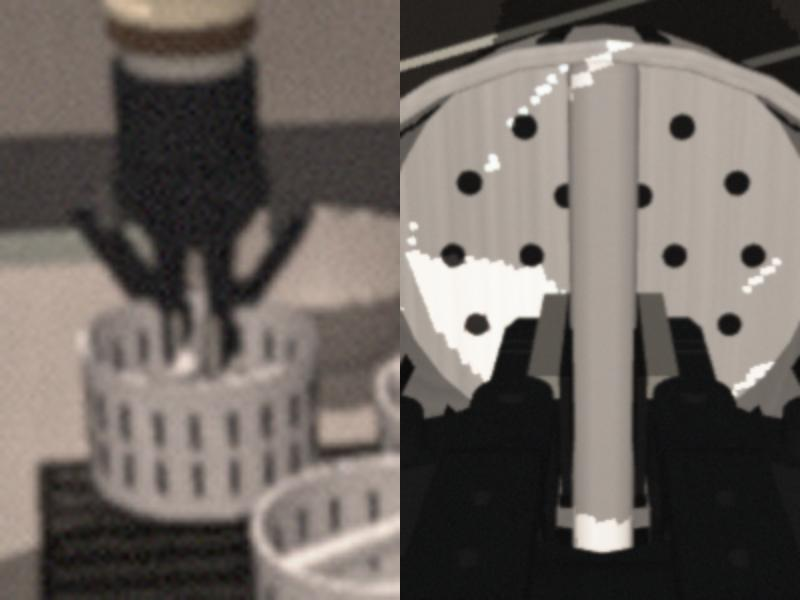

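Call:
send_rows(gripper=0, steps=[{"translation": [0, 0, 3], "roll": 0}, {"translation": [0, 0, 4], "roll": 0}, {"translation": [0, 0, 4], "roll": 0}, {"translation": [0, 0, 3], "roll": 0}, {"translation": [0, 0, 1.8], "roll": 0}, {"translation": [1.2, -2.6, 0], "roll": -0.09}, {"translation": [1.2, -2.6, 0], "roll": -0.09}, {"translation": [1.2, -2.7, 0], "roll": -0.09}, {"translation": [1.2, -2.7, 0], "roll": -0.09}, {"translation": [1.2, -2.7, 0], "roll": -0.09}, {"translation": [1.3, -2.7, 0], "roll": -0.09}, {"translation": [1.3, -2.7, 0], "roll": -0.09}, {"translation": [1.3, -2.7, 0], "roll": -0.09}, {"translation": [1.3, -2.7, 0], "roll": -0.09}, {"translation": [1.3, -2.7, 0], "roll": -0.09}, {"translation": [1.2, -2.7, 0], "roll": -0.09}, {"translation": [1.2, -2.7, 0], "roll": -0.09}, {"translation": [1.2, -2.6, 0], "roll": -0.1}, {"translation": [1.2, -2.6, 0], "roll": -0.1}, {"translation": [0, 0, 0], "roll": 0}])

```text
time: 10.35
tcp_pos: [0.5844, -0.0232, 0.2278]
eef_rot: [[-0.003, -0.007, -1.0], [-0.001, -1.0, 0.007], [-1.0, 0.001, 0.003]]
contact_force: [-1.2, 0.4, -2.3]
gripper_width: 0.0109
```

Call:
send_rows(steps=[{"translation": [0, 0, 0], "roll": 0}, {"translation": [0, 0, 0], "roll": 0}])

```text
time: 10.55
tcp_pos: [0.5835, -0.0192, 0.2289]
eef_rot: [[-0.002, -0.001, -1.0], [0.001, -1.0, 0.001], [-1.0, -0.001, 0.002]]
contact_force: [0.5, 0.6, -2.4]
gripper_width: 0.0105
```

```bash
python3 - <<'E'
from h import *
st(); _,w=shot('wrist','w7'); _,b=shot('side','d7'); shot('scene','s7')
cv2.imwrite('pics/z3.png',np.hstack([cv2.resize(b[60:300,240:440],(400,480)),cv2.resize(w,(400,300)).repeat(1,0) if 0 else cv2.copyMakeBorder(cv2.resize(w,(400,300)),0,180,0,0,0)]))
E
```

```text
t 10.55 tcp [ 0.5835 -0.0192  0.2289] ty [-0.001 -1.    -0.001] F [ 0.5   0.61 -2.4 ] w 0.0105
```

View pics/z3.png

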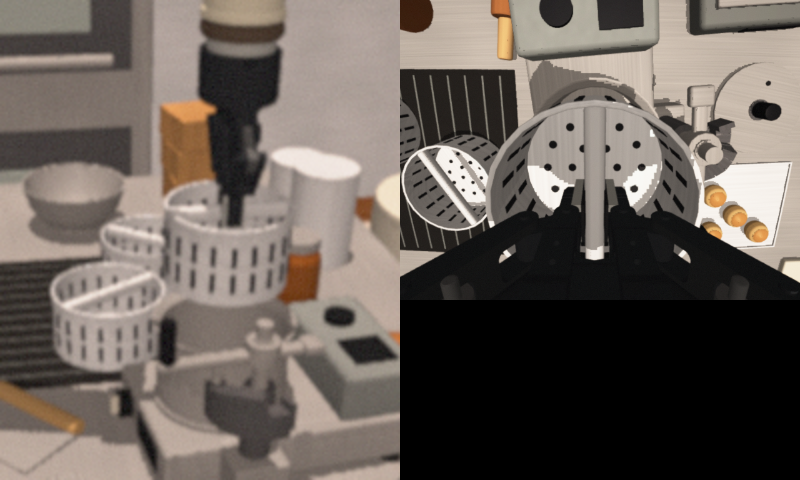

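View pics/s7.png

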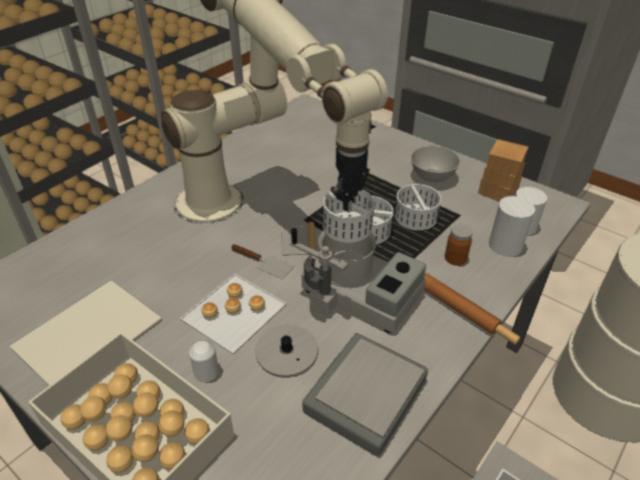

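```bash
python3 - <<'E'
from h import *
_,w=load('w7'); cv2.imwrite('pics/z4.png',cv2.resize(w[130:400,110:510],(800,540)))
E
```

```text
(no output)
```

View pics/z4.png

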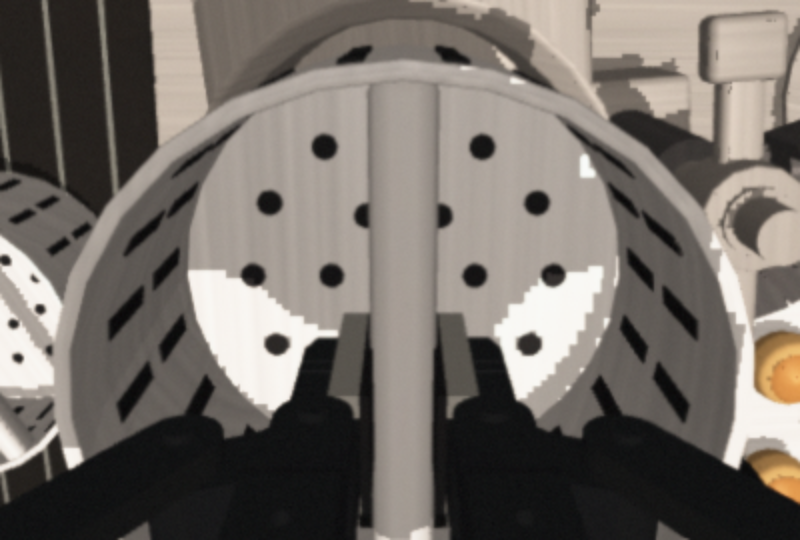

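```bash
python3 - <<'E'
from h import *
c,_=load('w7')
pts=np.array([(57,365),(72,280),(110,205),(170,145),(250,95),(330,70),(400,61),(480,68),(570,98),(650,150),(715,225),(742,290),(753,360),(745,440),(70,450)])/2+[110,130]
for z in (.28,.285,.29,.295):
    C,r=circ(plane(c,pts,z)); print(z,C.round(4),round(2*r,4))
E
```

```text
0.28 [ 0.5775 -0.0194] 0.1352
0.285 [ 0.5804 -0.0194] 0.13
0.29 [ 0.5834 -0.0193] 0.1247
0.295 [ 0.5863 -0.0193] 0.1194
```

Call:
send_rows(steps=[{"translation": [0.4, -0.1, -1.2], "roll": 0}, {"translation": [0, 0, -1.5], "roll": 0}, {"translation": [0, 0, -1.5], "roll": 0}, {"translation": [0, 0, -1], "roll": 0}, {"translation": [0, 0, -1], "roll": 0}, {"translation": [0, 0, 0], "roll": 0}, {"translation": [0, 0, 0], "roll": 0}])

```text
time: 11.4
tcp_pos: [0.5883, -0.0211, 0.1679]
eef_rot: [[0.0, -0.002, -1.0], [0.0, -1.0, 0.002], [-1.0, -0.0, -0.0]]
contact_force: [0.5, 0.0, -1.6]
gripper_width: 0.0108
```

Call:
send_rows(steps=[{"translation": [0, 0, -1], "roll": 0}, {"translation": [0, 0, -1], "roll": 0}, {"translation": [0, 0, -1], "roll": 0}, {"translation": [0, 0, 0], "roll": 0}])

```text
time: 11.8
tcp_pos: [0.5873, -0.021, 0.1357]
eef_rot: [[-0.002, -0.002, -1.0], [0.001, -1.0, 0.002], [-1.0, -0.001, 0.002]]
contact_force: [0.1, -0.4, -2.2]
gripper_width: 0.0108
```

Going down freely. It's now well inside the bore.

Call:
send_rows(steps=[{"translation": [0, 0, -1], "roll": 0}, {"translation": [0, 0, -1], "roll": 0}, {"translation": [0, 0, -1], "roll": 0}, {"translation": [0, 0, -0.5], "roll": 0}, {"translation": [0, 0, -0.3], "roll": 0}, {"translation": [0, 0, 0], "roll": 0}, {"translation": [0, 0, 0], "roll": 0}])

```text
time: 12.5
tcp_pos: [0.5884, -0.0212, 0.1001]
eef_rot: [[0.0, -0.002, -1.0], [-0.0, -1.0, 0.002], [-1.0, 0.0, -0.0]]
contact_force: [-0.6, -0.2, -3.0]
gripper_width: 0.0107
```

Call:
send_rows(steps=[{"translation": [0, 0, -0.3], "roll": 0}, {"translation": [0, 0, -0.3], "roll": 0}, {"translation": [0, 0, 0], "roll": 0}])

```text
time: 12.8
tcp_pos: [0.5881, -0.0211, 0.0934]
eef_rot: [[-0.0, -0.002, -1.0], [0.0, -1.0, 0.002], [-1.0, -0.0, 0.0]]
contact_force: [0.1, -0.2, -1.6]
gripper_width: 0.011
```

Call:
send_rows(steps=[{"translation": [0, 0, -0.2], "roll": 0}, {"translation": [0, 0, -0.2], "roll": 0}, {"translation": [0, 0, 0], "roll": 0}])

```text
time: 13.1
tcp_pos: [0.5881, -0.0211, 0.0895]
eef_rot: [[-0.0, -0.002, -1.0], [-0.0, -1.0, 0.002], [-1.0, 0.0, 0.0]]
contact_force: [0.8, -0.2, -2.4]
gripper_width: 0.0109
```

Call:
send_rows(steps=[{"translation": [0, 0, -0.15], "roll": 0}, {"translation": [0, 0, -0.15], "roll": 0}, {"translation": [0, 0, 0], "roll": 0}])

```text
time: 13.4
tcp_pos: [0.5883, -0.0211, 0.0889]
eef_rot: [[-0.0, -0.002, -1.0], [-0.0, -1.0, 0.002], [-1.0, 0.0, 0.0]]
contact_force: [-6.8, 2.3, 10.4]
gripper_width: 0.0106
```

Call:
send_rows(gripper=4.5, steps=[{"translation": [0, 0, 0.1], "roll": 0}, {"translation": [0, 0, 0], "roll": 0}, {"translation": [0, 0, 0], "roll": 0}, {"translation": [0, 0, 0], "roll": 0}, {"translation": [0, 0, 2], "roll": 0}, {"translation": [0, 0, 3], "roll": 0}, {"translation": [0, 0, 4], "roll": 0}, {"translation": [0, 0, 4], "roll": 0}, {"translation": [0, -1.5, 4], "roll": 0.14}, {"translation": [0, -2, 3], "roll": 0.14}, {"translation": [0, -3, 0], "roll": 0.14}, {"translation": [-1, -3, 0], "roll": 0.14}, {"translation": [-2, -3, 0], "roll": 0.14}, {"translation": [-3, -3, 0], "roll": 0.14}, {"translation": [-3, -2, 0], "roll": 0.14}, {"translation": [-3, 0, 0], "roll": 0.14}, {"translation": [-3, 0, 0], "roll": 0.14}, {"translation": [0, 0, 0], "roll": 0.14}, {"translation": [0, 0, 0], "roll": 0.14}, {"translation": [0, 0, 0], "roll": 0.03}])

```text
time: 15.4
tcp_pos: [0.4381, -0.1962, 0.2879]
eef_rot: [[0.0, 1.0, -0.002], [-0.0, -0.002, -1.0], [-1.0, 0.0, 0.0]]
contact_force: [-0.5, -0.4, -0.4]
gripper_width: 0.045
```

Call:
send_rows(steps=[{"translation": [0, 0, 0], "roll": 0}, {"translation": [0, 0, 0], "roll": 0}])

```text
time: 15.6
tcp_pos: [0.4383, -0.1961, 0.2878]
eef_rot: [[-0.0, 1.0, -0.005], [0.0, -0.005, -1.0], [-1.0, -0.0, -0.0]]
contact_force: [0.4, 0.1, 0.6]
gripper_width: 0.045
```

```bash
python3 - <<'E'
from h import *
st(); _,w=shot('wrist','w8'); 
E
```

```text
t 15.6 tcp [ 0.4383 -0.1961  0.2878] ty [ 1.    -0.005 -0.   ] F [0.41 0.12 0.56] w 0.045
```

View pics/w8.png

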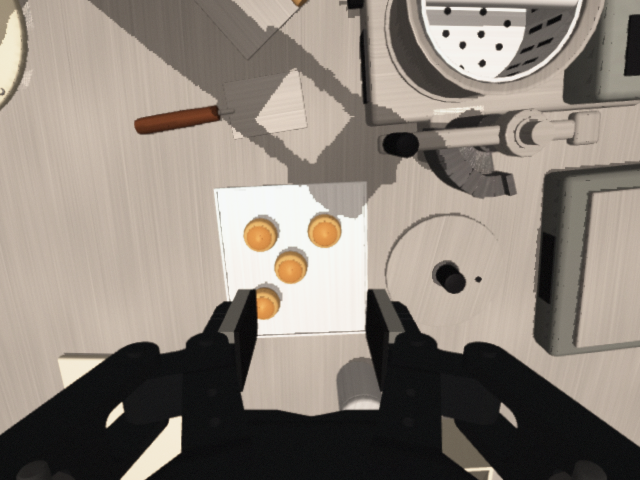

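```bash
cat >> h.py <<'E'
def rolls(name,z=.022,box=(.3,.56,-.42,-.15)):
    c,im=load(name); hsv=cv2.cvtColor(im,cv2.COLOR_BGR2HSV); m=cv2.inRange(hsv,(8,100,80),(25,255,255))
    n,l,s,ce=cv2.connectedComponentsWithStats(m)
    for i in range(1,n):
        if s[i,4]>150:
            P=plane(c,[ce[i]],z)[0]
            if box[0]<P[0]<box[1] and box[2]<P[1]<box[3]: print('roll px',ce[i].round(1),s[i][2:],P.round(4))
E
python3 - <<'E'
from h import *
rolls('w8'); c,_=load('w8'); print('knob',plane(c,[[455,280]],.05),'grip',plane(c,[[400,144]],.23))
o2,v2=rays(load('w2')[0],[[291,137]]); o1,v1=rays(c,[[401,145]])
A=np.c_[v1[0],-v2[0]]; s=np.linalg.lstsq(A,o2-o1,rcond=None)[0]; print('grip top tri',o1+s[0]*v1[0],o2+s[1]*v2[0])
E
```

```text
roll px [324.  230.5] [ 33  33 855] [ 0.4545 -0.2398  0.022 ]
roll px [260.  234.6] [ 33  33 852] [ 0.3753 -0.2445  0.022 ]
roll px [290.3 267. ] [ 32  33 809] [ 0.4119 -0.2872  0.022 ]
roll px [266.3 303. ] [ 24  32 618] [ 0.3795 -0.337   0.022 ]
knob [[ 0.61216124 -0.29512687  0.05      ]] grip [[ 0.49409403 -0.13159026  0.23      ]]
grip top tri [ 0.49897318 -0.13266065  0.21205034] [ 0.49905945 -0.13150983  0.21204073]
```

Call:
send_rows(gripper=6.5, steps=[{"translation": [0.8, -2.2, -2], "roll": 0}, {"translation": [0.8, -2.2, -4], "roll": 0}, {"translation": [0, 0, -4.5], "roll": 0}, {"translation": [0, 0, -4.5], "roll": 0}, {"translation": [0, 0, -4.5], "roll": 0}, {"translation": [0, 0, -4.5], "roll": 0}, {"translation": [0, 0, -3], "roll": 0}, {"translation": [0, 0, -2], "roll": 0}, {"translation": [0, 0, -1], "roll": 0}, {"translation": [0, 0, -1], "roll": 0}, {"translation": [0, 0, 0], "roll": 0}, {"translation": [0, 0, 0], "roll": 0}])

```text
time: 16.85
tcp_pos: [0.455, -0.2407, -0.0213]
eef_rot: [[0.001, 1.0, -0.003], [-0.001, -0.003, -1.0], [-1.0, 0.001, 0.001]]
contact_force: [-0.1, 0.2, 1.4]
gripper_width: 0.0648
```

```bash
python3 - <<'E'
from h import *
st(); _,w=shot('wrist','w9'); _,d=shot('side','d9')
cv2.imwrite('pics/z5.png',np.hstack([cv2.resize(w,(400,300)),cv2.resize(d[240:420,200:440],(400,300))]))
E
```

```text
t 16.85 tcp [ 0.455  -0.2407 -0.0213] ty [ 1.    -0.003  0.001] F [-0.14  0.22  1.44] w 0.0648
```

View pics/z5.png

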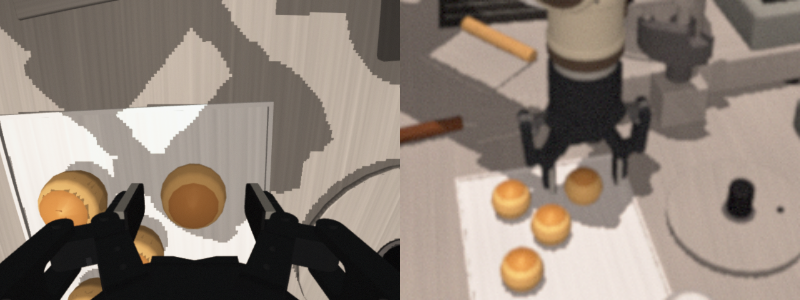

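Call:
send_rows(gripper=6.5, steps=[{"translation": [0, 0, -0.5], "roll": 0}, {"translation": [0, 0, -0.4], "roll": 0}, {"translation": [0, 0, -0.2], "roll": 0}, {"translation": [0, 0, 0], "roll": 0}])

```text
time: 17.35
tcp_pos: [0.4538, -0.2398, -0.0337]
eef_rot: [[-0.001, 1.0, -0.003], [0.001, -0.003, -1.0], [-1.0, -0.001, -0.001]]
contact_force: [-0.3, 0.2, 0.4]
gripper_width: 0.0649
```

Call:
send_rows(gripper=3.0, steps=[{"translation": [0, 0, 0], "roll": 0}, {"translation": [0, 0, 0], "roll": 0}, {"translation": [0, 0, 0], "roll": 0}, {"translation": [0, 0, 0], "roll": 0}])

```text
time: 17.75
tcp_pos: [0.4545, -0.2405, -0.0325]
eef_rot: [[0.001, 1.0, -0.003], [-0.001, -0.003, -1.0], [-1.0, 0.001, 0.001]]
contact_force: [-1.3, 0.8, 5.3]
gripper_width: 0.0401
```

Call:
send_rows(gripper=3.0, steps=[{"translation": [0, 0, 2], "roll": 0}, {"translation": [0, 0, 4], "roll": 0}, {"translation": [0, 0, 4.5], "roll": 0}, {"translation": [0, 0, 4.5], "roll": 0}, {"translation": [0, 0, 4.5], "roll": 0}, {"translation": [0, 0, 4.2], "roll": 0}, {"translation": [1, 1.5, 3], "roll": 0}, {"translation": [2, 3, 0], "roll": 0}, {"translation": [2.5, 3.7, 0], "roll": 0}, {"translation": [2.5, 3.7, 0], "roll": 0}, {"translation": [2.5, 3.7, 0], "roll": 0}, {"translation": [2, 3.1, 0], "roll": 0}, {"translation": [0, 0, 0], "roll": 0}, {"translation": [0, 0, 0], "roll": 0}])

```text
time: 19.15
tcp_pos: [0.5791, -0.0525, 0.2333]
eef_rot: [[-0.001, 1.0, -0.001], [-0.0, -0.001, -1.0], [-1.0, -0.001, 0.0]]
contact_force: [0.0, -1.1, -0.7]
gripper_width: 0.0402
```

```bash
python3 - <<'E'
from h import *
st(); _,w=shot('wrist','w10'); _,d=shot('side','d10')
cv2.imwrite('pics/z6.png',np.hstack([cv2.resize(w,(400,300)),cv2.resize(d[100:340,220:540],(400,300))]))
E
```

```text
t 19.15 tcp [ 0.5791 -0.0525  0.2333] ty [ 1.    -0.001 -0.001] F [ 0.01 -1.13 -0.68] w 0.0402
```

View pics/z6.png

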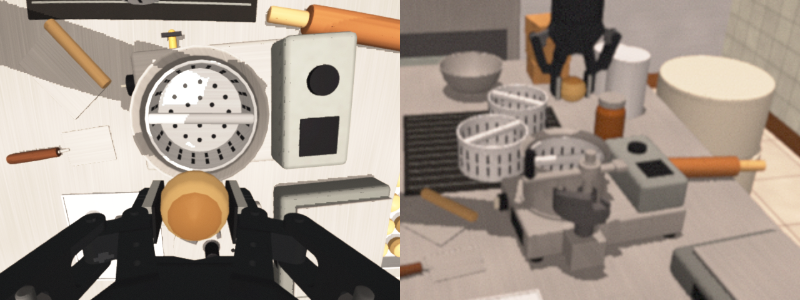

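```bash
python3 - <<'E'
from h import *
_,w=load('w10'); cv2.imwrite('pics/z7.png',cv2.resize(w[60:300,200:440],(600,600)))
E
```

```text
(no output)
```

View pics/z7.png

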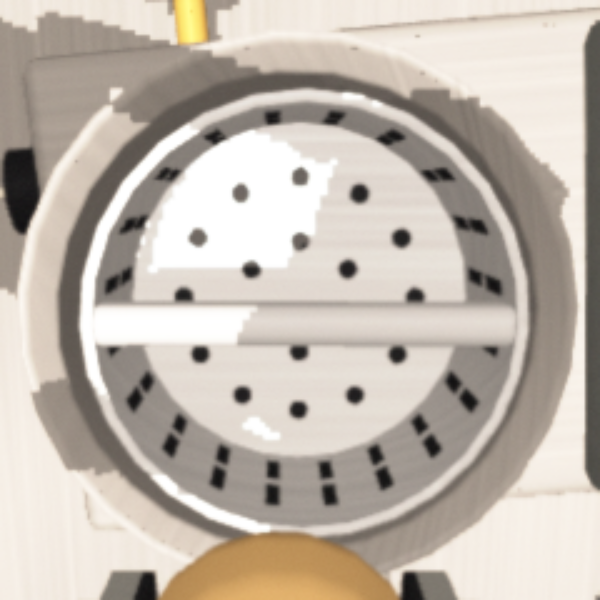

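```bash
python3 - <<'E'
from h import *
c,_=load('w10')
f=lambda p:np.array(p)/2.5+[200,60]
rim=f([(80,320),(100,225),(165,145),(303,88),(400,112),(490,185),(531,320),(510,410),(450,480),(120,435),(200,515)])
print('basket rim',circ(plane(c,rim,.150)))
out=f([(18,330),(38,210),(110,110),(300,32),(450,80),(545,180),(577,300),(560,400),(500,490),(60,455),(110,515)])
print('pot rim',circ(plane(c,out,.162)))
print('bar',plane(c,f([(95,324),(515,324)]),.15), circ(plane(c,rim,.146)))
E
```

```text
basket rim (array([ 0.58747844, -0.0209117 ]), np.float64(0.06340218817460125))
pot rim (array([ 0.58466369, -0.01979198]), np.float64(0.07493148704918436))
bar [[ 0.52777488 -0.01965433  0.15      ]
 [ 0.6466536  -0.01981752  0.15      ]] (array([ 0.58759881, -0.02149686]), np.float64(0.06436650715847168))
```

Call:
send_rows(gripper=3.0, steps=[{"translation": [0.1, -0.15, -3], "roll": 0}, {"translation": [0, 0, -4], "roll": 0}, {"translation": [0, 0, -3], "roll": 0}, {"translation": [0, 0, -2], "roll": 0}, {"translation": [0, 0, -1.3], "roll": 0}, {"translation": [0, 0, -1], "roll": 0}, {"translation": [0, 0, 0], "roll": 0}])

```text
time: 19.95
tcp_pos: [0.5795, -0.055, 0.0901]
eef_rot: [[-0.001, 1.0, -0.004], [0.0, -0.004, -1.0], [-1.0, -0.001, -0.0]]
contact_force: [-0.4, 0.9, -0.3]
gripper_width: 0.04
```

Call:
send_rows(gripper=5.2, steps=[{"translation": [0, 0, 0], "roll": 0}, {"translation": [0, 0, 0], "roll": 0}, {"translation": [0, 0, 1], "roll": 0}, {"translation": [0, 0, 3], "roll": 0}, {"translation": [0, 0, 4], "roll": 0}, {"translation": [0, 0, 4], "roll": 0}, {"translation": [0, 0, 2.5], "roll": 0}, {"translation": [-1, -1, 0], "roll": 0}])

```text
time: 20.75
tcp_pos: [0.5735, -0.0649, 0.2427]
eef_rot: [[0.011, 1.0, -0.001], [-0.003, -0.001, -1.0], [-1.0, 0.011, 0.003]]
contact_force: [0.2, -0.2, 0.5]
gripper_width: 0.0515
```

```bash
python3 - <<'E'
from h import *
st(); _,w=shot('wrist','w11')
E
```

```text
t 20.75 tcp [ 0.5735 -0.0649  0.2427] ty [ 1.    -0.001  0.011] F [ 0.21 -0.22  0.55] w 0.0515
```

View pics/w11.png

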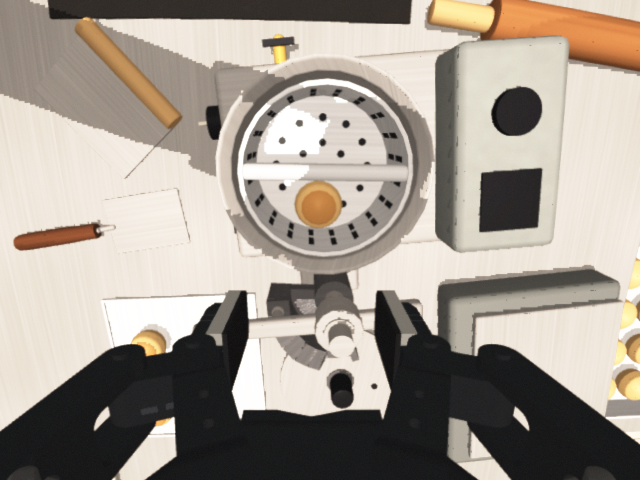

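Call:
send_rows(gripper=6.5, steps=[{"translation": [-3, -2.5, 0], "roll": 0}, {"translation": [-3.4, -3, 0], "roll": 0}, {"translation": [-3.4, -3.1, 0], "roll": 0}, {"translation": [-3.4, -3.1, 0], "roll": 0}, {"translation": [-3.4, -3.1, -2], "roll": 0}, {"translation": [-3.2, -3.1, -4], "roll": 0}, {"translation": [0, 0, -4], "roll": 0}, {"translation": [0, 0, 0], "roll": 0}, {"translation": [0, 0, 0], "roll": 0}])

```text
time: 21.7
tcp_pos: [0.3771, -0.2377, 0.1423]
eef_rot: [[-0.001, 1.0, -0.003], [0.002, -0.003, -1.0], [-1.0, -0.001, -0.002]]
contact_force: [-0.6, -0.6, -0.4]
gripper_width: 0.065
```

```bash
python3 - <<'E'
from h import *
st(); _,w=shot('wrist','w12'); rolls('w12',box=(.3,.5,-.42,-.15))
_,d=shot('side','d12')
E
```

```text
t 21.7 tcp [ 0.3771 -0.2377  0.1423] ty [ 1.    -0.003 -0.001] F [-0.61 -0.61 -0.4 ] w 0.065
roll px [308.3 231.1] [  50   50 1941] [ 0.375  -0.2444  0.022 ]
roll px [351.  279.2] [  48   48 1800] [ 0.4116 -0.2874  0.022 ]
roll px [309.5 331.1] [  46   47 1686] [ 0.3755 -0.3373  0.022 ]
```

View pics/w12.png

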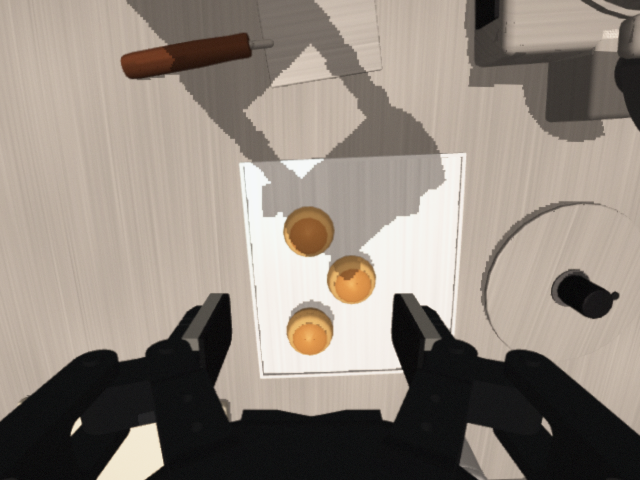

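Call:
send_rows(gripper=6.5, steps=[{"translation": [-0.2, -0.65, -4], "roll": 0}, {"translation": [0, 0, -4.5], "roll": 0}, {"translation": [0, 0, -4], "roll": 0}, {"translation": [0, 0, -2.5], "roll": 0}, {"translation": [0, 0, -1.5], "roll": 0}, {"translation": [0, 0, -0.9], "roll": 0}, {"translation": [0, 0, 0], "roll": 0}])

```text
time: 22.5
tcp_pos: [0.3764, -0.245, -0.0311]
eef_rot: [[0.0, 1.0, -0.002], [-0.0, -0.002, -1.0], [-1.0, 0.0, 0.0]]
contact_force: [-1.1, -0.7, 1.0]
gripper_width: 0.0649
```

Call:
send_rows(gripper=3.0, steps=[{"translation": [0, 0, 0], "roll": 0}, {"translation": [0, 0, 0], "roll": 0}, {"translation": [0, 0, 0], "roll": 0}, {"translation": [0, 0, 0], "roll": 0}])

```text
time: 22.9
tcp_pos: [0.3769, -0.2461, -0.0295]
eef_rot: [[0.002, 1.0, -0.003], [-0.002, -0.003, -1.0], [-1.0, 0.002, 0.002]]
contact_force: [-1.2, 1.9, 7.1]
gripper_width: 0.0395
```

Call:
send_rows(gripper=3.0, steps=[{"translation": [0, 0, 2], "roll": 0}, {"translation": [0, 0, 4], "roll": 0}, {"translation": [0, 0, 4.5], "roll": 0}, {"translation": [0, 0, 4.5], "roll": 0}, {"translation": [0, 0, 4.5], "roll": 0}, {"translation": [0, 0, 4.2], "roll": 0}, {"translation": [1, 1.5, 3], "roll": 0}, {"translation": [3, 3.5, 0], "roll": 0}, {"translation": [3, 3.7, 0], "roll": 0}, {"translation": [3, 3.7, 0], "roll": 0}, {"translation": [3, 3.7, 0], "roll": 0}, {"translation": [3, 3.7, 0], "roll": 0}, {"translation": [3, 3.6, 0], "roll": 0}, {"translation": [2.5, 2.6, 0], "roll": 0}, {"translation": [0, 0, 0], "roll": 0}, {"translation": [0, 0, 0], "roll": 0}])

```text
time: 24.5
tcp_pos: [0.5908, 0.0156, 0.2362]
eef_rot: [[0.001, 1.0, -0.002], [-0.001, -0.002, -1.0], [-1.0, 0.001, 0.001]]
contact_force: [-0.0, 0.1, 0.1]
gripper_width: 0.0395
```

Call:
send_rows(gripper=3.0, steps=[{"translation": [0.1, -0.15, -3], "roll": 0}, {"translation": [0, 0, -4], "roll": 0}, {"translation": [0, 0, -3], "roll": 0}, {"translation": [0, 0, -2], "roll": 0}, {"translation": [0, 0, -1.3], "roll": 0}, {"translation": [0, 0, -1.2], "roll": 0}, {"translation": [0, 0, 0], "roll": 0}])

```text
time: 25.2
tcp_pos: [0.5907, 0.0132, 0.0896]
eef_rot: [[-0.002, 1.0, -0.004], [0.0, -0.004, -1.0], [-1.0, -0.002, -0.0]]
contact_force: [0.1, -0.2, 0.0]
gripper_width: 0.0396
```

Call:
send_rows(gripper=5.2, steps=[{"translation": [0, 0, 0], "roll": 0}, {"translation": [0, 0, 0], "roll": 0}, {"translation": [0, 0, 1], "roll": 0}, {"translation": [0, 0, 3], "roll": 0}, {"translation": [0, 0, 4], "roll": 0}, {"translation": [0, 0, 4], "roll": 0}, {"translation": [0, -2, 2.5], "roll": 0}, {"translation": [-1, -4, 0], "roll": 0}, {"translation": [-1, -2, 0], "roll": 0}])

```text
time: 26.1
tcp_pos: [0.5729, -0.0687, 0.2389]
eef_rot: [[0.006, 1.0, -0.003], [-0.003, -0.003, -1.0], [-1.0, 0.006, 0.003]]
contact_force: [0.2, -0.0, -0.2]
gripper_width: 0.0517
```

```bash
python3 - <<'E'
from h import *
st(); _,w=shot('wrist','w13')
E
```

```text
t 26.1 tcp [ 0.5729 -0.0687  0.2389] ty [ 1.    -0.003  0.006] F [ 0.25 -0.   -0.17] w 0.0517
```

View pics/w13.png

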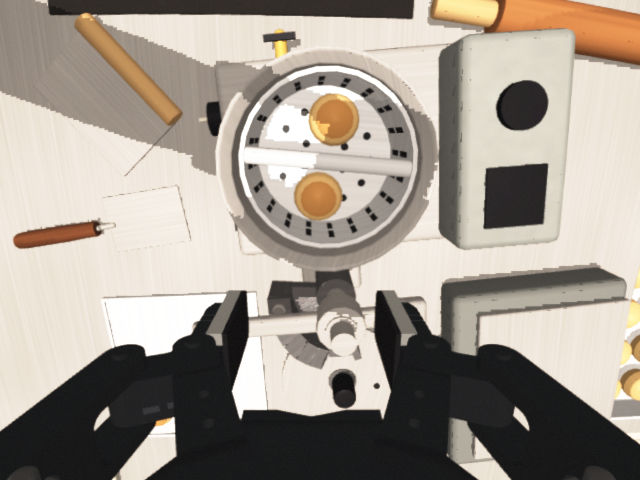

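Call:
send_rows(gripper=6.5, steps=[{"translation": [-2, -2.5, 0], "roll": 0}, {"translation": [-2.8, -3.9, 0], "roll": 0}, {"translation": [-2.8, -3.9, 0], "roll": 0}, {"translation": [-2.8, -3.9, 0], "roll": 0}, {"translation": [-2.8, -3.9, -2], "roll": 0}, {"translation": [-2.8, -3.7, -4], "roll": 0}, {"translation": [0, 0, -4], "roll": 0}, {"translation": [0, 0, 0], "roll": 0}, {"translation": [0, 0, 0], "roll": 0}])

```text
time: 27.05
tcp_pos: [0.4185, -0.2759, 0.1449]
eef_rot: [[0.001, 1.0, -0.002], [-0.0, -0.002, -1.0], [-1.0, 0.001, 0.0]]
contact_force: [0.0, -0.2, 0.8]
gripper_width: 0.0655
```

```bash
python3 - <<'E'
from h import *
st(); _,w=shot('wrist','w14'); rolls('w14',box=(.3,.5,-.42,-.15))
E
```

```text
t 27.05 tcp [ 0.4185 -0.2759  0.1449] ty [ 1.    -0.002  0.001] F [ 0.02 -0.24  0.84] w 0.0655
roll px [302.6 235.3] [  49   50 1891] [ 0.4118 -0.2872  0.022 ]
roll px [261.9 290.7] [  47   47 1753] [ 0.3756 -0.3375  0.022 ]
```

View pics/w14.png

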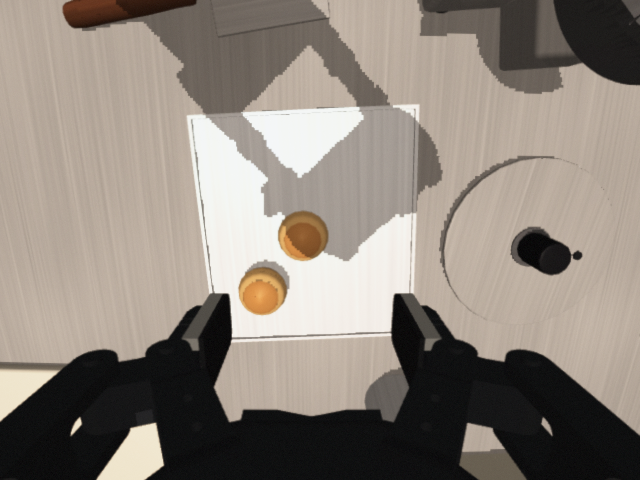

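Call:
send_rows(gripper=6.5, steps=[{"translation": [-0.7, -1.1, -4], "roll": 0}, {"translation": [0, 0, -4.5], "roll": 0}, {"translation": [0, 0, -4], "roll": 0}, {"translation": [0, 0, -2.5], "roll": 0}, {"translation": [0, 0, -1.5], "roll": 0}, {"translation": [0, 0, -1.1], "roll": 0}, {"translation": [0, 0, 0], "roll": 0}])

```text
time: 27.8
tcp_pos: [0.4119, -0.2873, -0.0318]
eef_rot: [[0.001, 1.0, -0.002], [-0.001, -0.002, -1.0], [-1.0, 0.001, 0.001]]
contact_force: [-0.6, -0.1, 0.1]
gripper_width: 0.0651
```

Call:
send_rows(gripper=3.0, steps=[{"translation": [0, 0, 0], "roll": 0}, {"translation": [0, 0, 0], "roll": 0}, {"translation": [0, 0, 0], "roll": 0}, {"translation": [0, 0, 0], "roll": 0}])

```text
time: 28.2
tcp_pos: [0.4123, -0.2884, -0.0301]
eef_rot: [[0.002, 1.0, -0.003], [-0.002, -0.003, -1.0], [-1.0, 0.003, 0.002]]
contact_force: [-0.9, 1.5, 6.4]
gripper_width: 0.04
```

```bash
python3 - <<'E'
from h import *
rolls('w13',z=.096,box=(.5,.68,-.1,.06)); c,_=load('w13'); print(plane(c,[[245,155],[412,165]],.15))
E
```

```text
roll px [333.3 119. ] [  50   51 2015] [0.5928 0.0137 0.096 ]
roll px [317.8 195.8] [  49   48 1760] [ 0.58   -0.0502  0.096 ]
[[ 0.52741092 -0.01228593  0.15      ]
 [ 0.64578361 -0.01965433  0.15      ]]
```

Call:
send_rows(gripper=3.0, steps=[{"translation": [0, 0, 2], "roll": 0}, {"translation": [0, 0, 4], "roll": 0}, {"translation": [0, 0, 4.5], "roll": 0}, {"translation": [0, 0, 4.5], "roll": 0}, {"translation": [0, 0, 4.5], "roll": 0}, {"translation": [0, 0, 4.2], "roll": 0}, {"translation": [1, 1.5, 3], "roll": 0}, {"translation": [3, 3.7, 0], "roll": 0.05}, {"translation": [3, 3.7, 0], "roll": 0.1}, {"translation": [3, 3.7, 0], "roll": 0.1}, {"translation": [3, 3.7, 0], "roll": 0.1}, {"translation": [3, 3.7, 0], "roll": 0}, {"translation": [2.8, 3.7, 0], "roll": 0}, {"translation": [0, 0, 0], "roll": 0}, {"translation": [0, 0, 0], "roll": 0}])

```text
time: 29.7
tcp_pos: [0.5992, -0.0493, 0.2355]
eef_rot: [[0.001, 0.94, 0.342], [-0.001, 0.342, -0.94], [-1.0, 0.001, 0.001]]
contact_force: [0.8, 0.3, -0.1]
gripper_width: 0.04
```

Call:
send_rows(gripper=3.0, steps=[{"translation": [0.1, -0.15, -3], "roll": 0}, {"translation": [0, 0, -4], "roll": 0}, {"translation": [0, 0, -3], "roll": 0}, {"translation": [0, 0, -1.9], "roll": 0}, {"translation": [0, 0, 0], "roll": 0}, {"translation": [0, 0, 0], "roll": 0}])

```text
time: 30.3
tcp_pos: [0.5999, -0.0527, 0.1168]
eef_rot: [[0.001, 0.941, 0.339], [-0.001, 0.339, -0.941], [-1.0, 0.001, 0.001]]
contact_force: [0.1, -0.1, 0.5]
gripper_width: 0.04
```

Call:
send_rows(gripper=5.4, steps=[{"translation": [0, 0, 0], "roll": 0}, {"translation": [0, 0, 0], "roll": 0}, {"translation": [0, 0, 1], "roll": 0}, {"translation": [0, 0, 3], "roll": 0}, {"translation": [0, 0, 4], "roll": 0}, {"translation": [0, 0, 4], "roll": -0.05}, {"translation": [-1, -1, 0], "roll": -0.1}, {"translation": [-1, -1, 0], "roll": -0.1}, {"translation": [0, 0, 0], "roll": -0.1}])

```text
time: 31.2
tcp_pos: [0.5796, -0.0727, 0.2377]
eef_rot: [[0.002, 1.0, -0.008], [-0.001, -0.008, -1.0], [-1.0, 0.002, 0.001]]
contact_force: [0.1, -0.1, 0.3]
gripper_width: 0.0538
```

```bash
python3 - <<'E'
from h import *
st(); _,w=shot('wrist','w15');rolls('w15',z=.096,box=(.5,.68,-.1,.06))
E
```

```text
t 31.2 tcp [ 0.5796 -0.0727  0.2377] ty [ 1.    -0.008  0.002] F [ 0.09 -0.12  0.26] w 0.0538
roll px [338.5 122.1] [  89   66 3202] [0.6036 0.0072 0.096 ]
roll px [310.6 191.8] [  49   48 1778] [ 0.5802 -0.0503  0.096 ]
```

View pics/w15.png

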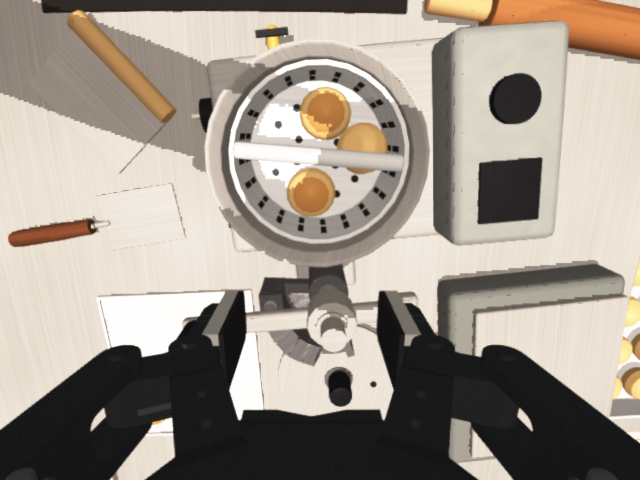

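Call:
send_rows(gripper=6.5, steps=[{"translation": [-2, -2.5, 0], "roll": 0}, {"translation": [-3, -3.9, 0], "roll": 0}, {"translation": [-3, -3.9, 0], "roll": 0}, {"translation": [-3, -3.9, 0], "roll": 0}, {"translation": [-3, -3.9, -2], "roll": 0}, {"translation": [-3, -3.9, -4], "roll": 0}, {"translation": [-3.4, -3.6, -4], "roll": 0}, {"translation": [0, 0, 0], "roll": 0}, {"translation": [0, 0, 0], "roll": 0}])

```text
time: 32.15
tcp_pos: [0.391, -0.3096, 0.1542]
eef_rot: [[0.0, 1.0, -0.003], [0.0, -0.003, -1.0], [-1.0, 0.0, -0.0]]
contact_force: [0.1, -0.7, 0.3]
gripper_width: 0.0651
```

```bash
python3 - <<'E'
from h import *
st(); _,w=shot('wrist','w16'); rolls('w16',box=(.3,.5,-.42,-.15))
E
```

```text
t 32.15 tcp [ 0.391  -0.3096  0.1542] ty [ 1.    -0.003  0.   ] F [ 0.12 -0.73  0.31] w 0.0651
roll px [293.1 250.8] [  47   47 1737] [ 0.3756 -0.3374  0.022 ]
```

View pics/w16.png

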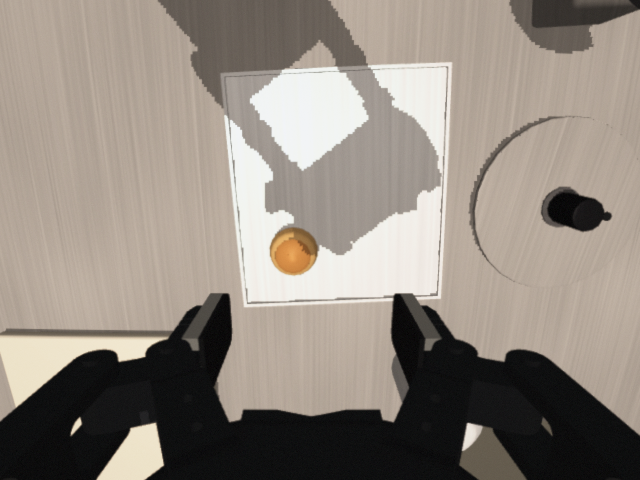

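Call:
send_rows(gripper=5.8, steps=[{"translation": [-1.5, -2.8, -2], "roll": 0}, {"translation": [0, 0, -4.5], "roll": 0}, {"translation": [0, 0, -4.5], "roll": 0}, {"translation": [0, 0, -3], "roll": 0}, {"translation": [0, 0, -2], "roll": 0}, {"translation": [0, 0, -1.5], "roll": 0}, {"translation": [0, 0, -1.1], "roll": 0}, {"translation": [0, 0, 0], "roll": 0}])

```text
time: 33.0
tcp_pos: [0.377, -0.3367, -0.0323]
eef_rot: [[-0.0, 1.0, -0.001], [0.0, -0.001, -1.0], [-1.0, -0.0, -0.0]]
contact_force: [-0.6, 0.3, -1.0]
gripper_width: 0.0581
```

Call:
send_rows(gripper=3.0, steps=[{"translation": [0, 0, 0], "roll": 0}, {"translation": [0, 0, 0], "roll": 0}, {"translation": [0, 0, 0], "roll": 0}, {"translation": [0, 0, 0], "roll": 0}])

```text
time: 33.4
tcp_pos: [0.3775, -0.3386, -0.0303]
eef_rot: [[0.002, 1.0, -0.003], [-0.003, -0.003, -1.0], [-1.0, 0.002, 0.003]]
contact_force: [0.7, 2.3, 6.9]
gripper_width: 0.0402
```

Call:
send_rows(gripper=3.0, steps=[{"translation": [0, 0, 2], "roll": 0}, {"translation": [0, 0, 4], "roll": 0}, {"translation": [0, 0, 4.5], "roll": 0}, {"translation": [0, 0, 4.5], "roll": 0}, {"translation": [0, 0, 4.5], "roll": 0}, {"translation": [0, 0, 4.2], "roll": 0}, {"translation": [1, 1.5, 3], "roll": 0}, {"translation": [2, 3.7, 0], "roll": 0.05}, {"translation": [2.1, 3.8, 0], "roll": 0.1}, {"translation": [2.1, 3.8, 0], "roll": 0.1}, {"translation": [2.1, 3.8, 0], "roll": 0.1}, {"translation": [2.1, 3.8, 0], "roll": 0}, {"translation": [2.1, 3.8, 0], "roll": 0}, {"translation": [2.1, 3.8, 0], "roll": 0}, {"translation": [2.1, 3.8, 0], "roll": 0}, {"translation": [1.6, 3.2, 0], "roll": 0}, {"translation": [0, 0, 0], "roll": 0}, {"translation": [0, 0, 0], "roll": 0}])

```text
time: 35.2
tcp_pos: [0.5693, 0.0131, 0.2351]
eef_rot: [[0.0, 0.94, 0.342], [-0.001, 0.342, -0.94], [-1.0, -0.0, 0.001]]
contact_force: [0.0, -0.3, -0.4]
gripper_width: 0.0397
```

Call:
send_rows(gripper=3.0, steps=[{"translation": [0.1, 0, -3], "roll": 0}, {"translation": [0, 0, -4], "roll": 0}, {"translation": [0, 0, -3], "roll": 0}, {"translation": [0, 0, -1.9], "roll": 0}, {"translation": [0, 0, 0], "roll": 0}, {"translation": [0, 0, 0], "roll": 0}])

```text
time: 35.8
tcp_pos: [0.5704, 0.0116, 0.1167]
eef_rot: [[0.001, 0.941, 0.339], [-0.0, 0.339, -0.941], [-1.0, 0.001, 0.001]]
contact_force: [0.1, 0.1, -0.7]
gripper_width: 0.0399
```

Call:
send_rows(gripper=5.4, steps=[{"translation": [0, 0, 0], "roll": 0}, {"translation": [0, 0, 0], "roll": 0}, {"translation": [0, 0, 1], "roll": 0}, {"translation": [0, 0, 3], "roll": 0}, {"translation": [0, 0, 4], "roll": 0}, {"translation": [0, -2, 4], "roll": -0.05}, {"translation": [0, -3.5, 0], "roll": -0.1}, {"translation": [1, -3.5, 0], "roll": -0.1}, {"translation": [0, 0, 0], "roll": -0.1}, {"translation": [0, 0, 0], "roll": 0}])

```text
time: 36.8
tcp_pos: [0.5806, -0.0783, 0.2372]
eef_rot: [[0.002, 1.0, -0.005], [-0.0, -0.005, -1.0], [-1.0, 0.002, 0.0]]
contact_force: [-0.0, 0.1, 0.1]
gripper_width: 0.054
```

```bash
python3 - <<'E'
from h import *
st(); _,w=shot('wrist','w17');rolls('w17',z=.096,box=(.5,.68,-.1,.06)); shot('side','d17')
E
```

```text
t 36.8 tcp [ 0.5806 -0.0783  0.2372] ty [ 1.    -0.005  0.002] F [-0.01  0.1   0.14] w 0.054
roll px [316.4 113.3] [ 131   66 5081] [0.586  0.0089 0.096 ]
roll px [296.5 165.7] [ 49  26 910] [ 0.5691 -0.0334  0.096 ]
```

View pics/w17.png

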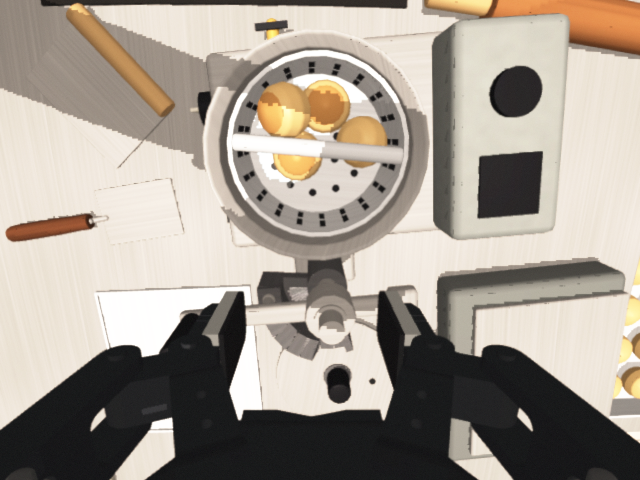

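View pics/d17.png

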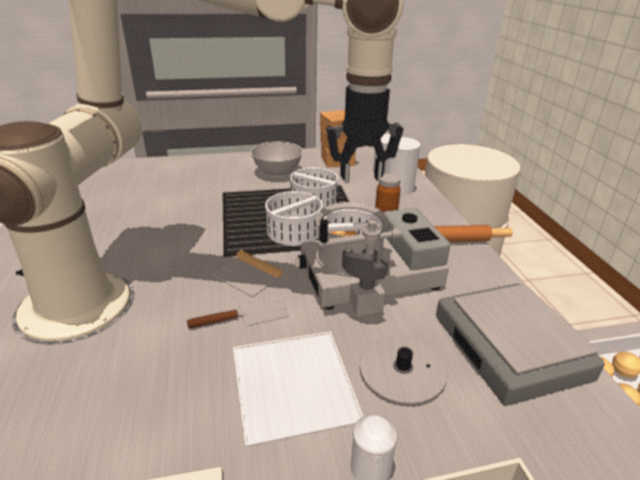

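Call:
send_rows(gripper=6, steps=[{"translation": [0, -3, 0], "roll": 0}, {"translation": [0.6, -4, 0], "roll": 0}, {"translation": [0.6, -4, 0], "roll": 0}, {"translation": [0.6, -4, 0], "roll": 0}, {"translation": [0.6, -4, -2], "roll": 0}, {"translation": [0.6, -2, -4], "roll": 0}, {"translation": [0, 0, -4], "roll": 0}, {"translation": [0, 0, 0], "roll": 0}, {"translation": [0, 0, 0], "roll": 0}])

```text
time: 37.8
tcp_pos: [0.6103, -0.2862, 0.1363]
eef_rot: [[-0.001, 1.0, -0.001], [0.001, -0.001, -1.0], [-1.0, -0.001, -0.001]]
contact_force: [-0.5, -0.3, 1.3]
gripper_width: 0.0603
```

```bash
python3 - <<'E'
from h import *
st(); _,w=shot('wrist','w18')
E
```

```text
t 37.8 tcp [ 0.6103 -0.2862  0.1363] ty [ 1.    -0.001 -0.001] F [-0.45 -0.28  1.26] w 0.0603
```

View pics/w18.png

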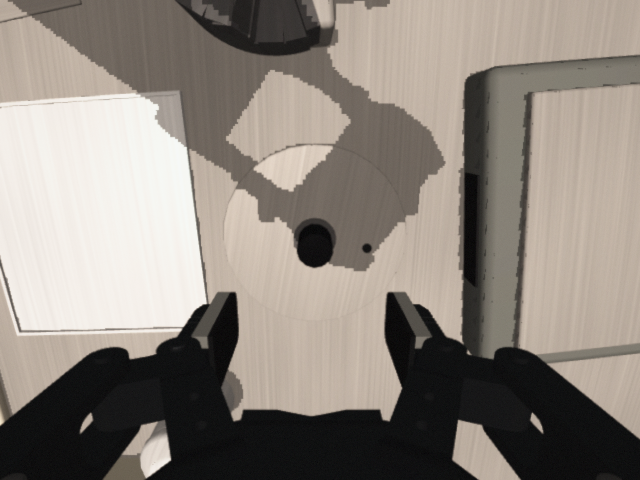

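```bash
python3 - <<'E'
from h import *
c,w=load('w18')
pts=[(222,230),(408,230),(315,143),(315,321),(252,166),(250,298),(385,176)]
print(circ(plane(c,pts,.014)), plane(c,[[314.5,250.5]],.05))
cv2.imwrite('pics/z8.png',cv2.resize(w[130:330,210:420],(630,600)))
E
```

```text
(array([ 0.61324126, -0.3000055 ]), np.float64(0.07784882967429838)) [[ 0.61310629 -0.29938416  0.05      ]]
```

View pics/z8.png

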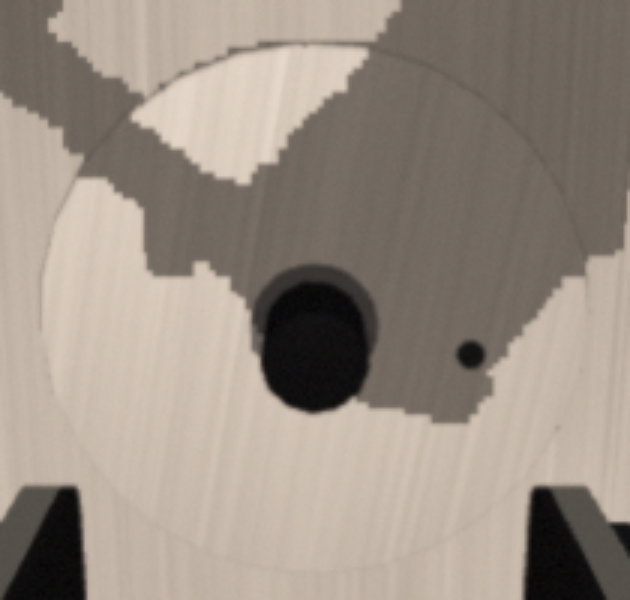

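Call:
send_rows(gripper=6, steps=[{"translation": [0.3, -1.35, -3], "roll": 0}, {"translation": [0, 0, -4], "roll": 0}, {"translation": [0, 0, -4], "roll": 0}, {"translation": [0, 0, -2.5], "roll": 0}, {"translation": [0, 0, -1.2], "roll": 0}, {"translation": [0, 0, -0.6], "roll": 0}, {"translation": [0, 0, 0], "roll": 0}])

```text
time: 38.55
tcp_pos: [0.6146, -0.3014, -0.0151]
eef_rot: [[0.002, 1.0, -0.002], [-0.002, -0.002, -1.0], [-1.0, 0.002, 0.002]]
contact_force: [-0.1, 0.1, -1.4]
gripper_width: 0.0603
```

Call:
send_rows(gripper=1, steps=[{"translation": [0, 0, 0], "roll": 0}, {"translation": [0, 0, 0], "roll": 0}, {"translation": [0, 0, 0], "roll": 0}, {"translation": [0, 0, 0], "roll": 0}, {"translation": [0, 0, 0], "roll": 0}])

```text
time: 39.05
tcp_pos: [0.6144, -0.3018, -0.0149]
eef_rot: [[0.002, 1.0, -0.003], [-0.002, -0.003, -1.0], [-1.0, 0.002, 0.002]]
contact_force: [-1.5, 0.7, 6.6]
gripper_width: 0.0266
```

Call:
send_rows(gripper=1, steps=[{"translation": [0, 0, 1], "roll": 0}, {"translation": [0, 0, 2], "roll": 0}, {"translation": [0, 0, 3], "roll": 0}, {"translation": [0, 0, 4], "roll": 0}, {"translation": [0, 0, 4], "roll": 0}, {"translation": [0, 0, 4], "roll": 0}, {"translation": [0, 0, 4], "roll": 0}, {"translation": [0, 0, 3], "roll": 0}, {"translation": [0, 0, 2.5], "roll": 0}, {"translation": [0, 1, 0], "roll": 0}, {"translation": [-0.4, 3, 0], "roll": 0}, {"translation": [-0.5, 4, 0], "roll": 0}, {"translation": [-0.5, 4, 0], "roll": 0}, {"translation": [-0.5, 4, 0], "roll": 0}, {"translation": [-0.5, 4, 0], "roll": 0}, {"translation": [-0.5, 4, 0], "roll": 0}, {"translation": [0, 3, 0], "roll": 0}, {"translation": [0, 1.1, 0], "roll": 0}, {"translation": [0, 0, 0], "roll": 0}, {"translation": [0, 0, 0], "roll": 0}])

```text
time: 41.05
tcp_pos: [0.5837, -0.0203, 0.2566]
eef_rot: [[-0.002, 1.0, -0.003], [-0.0, -0.003, -1.0], [-1.0, -0.002, 0.0]]
contact_force: [-0.6, -0.0, -4.1]
gripper_width: 0.0262
```

```bash
python3 - <<'E'
from h import *
st(); _,w=shot('wrist','w19'); shot('side','d19')
E
```

```text
t 41.05 tcp [ 0.5837 -0.0203  0.2566] ty [ 1.    -0.003 -0.002] F [-0.55 -0.02 -4.11] w 0.0262
```

View pics/w19.png

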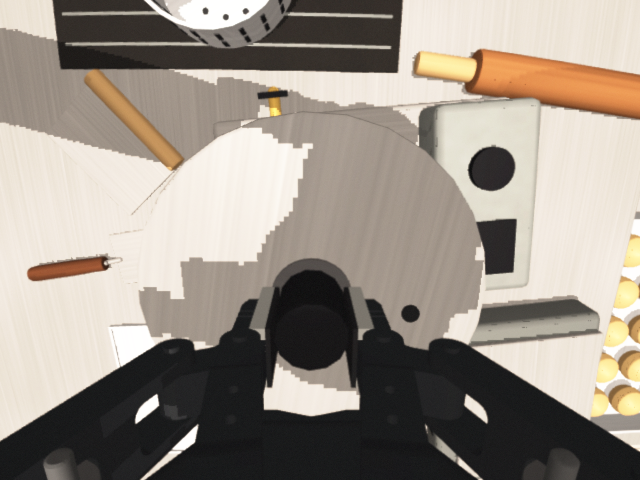

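View pics/d19.png

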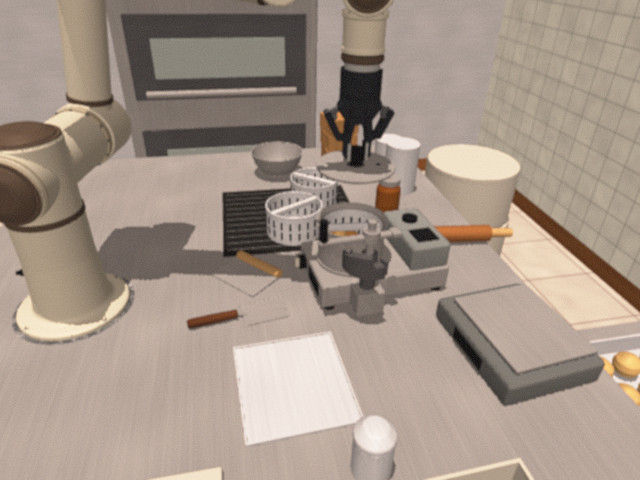

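```bash
python3 - <<'E'
from h import *
_,w=load('w19'); g=cv2.cvtColor(w,cv2.COLOR_BGR2GRAY); cv2.imwrite('pics/z9.png',cv2.resize(w[100:360,120:500],(798,546)))
E
```

```text
(no output)
```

View pics/z9.png

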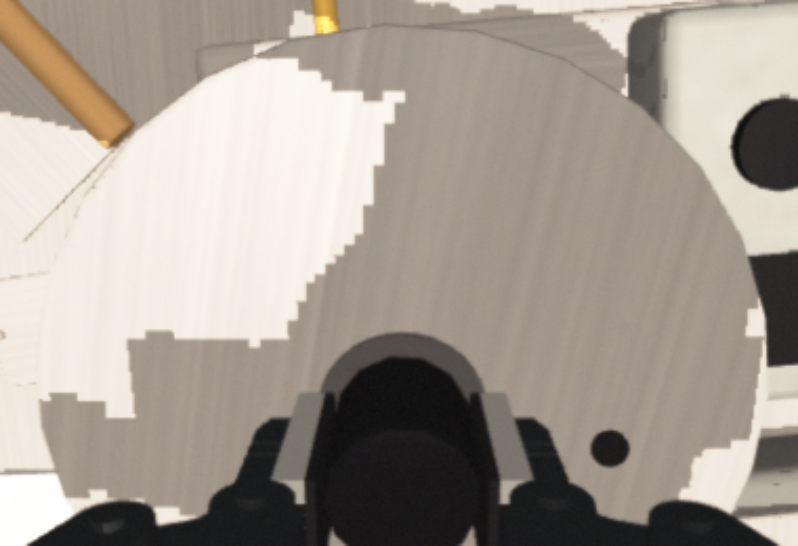

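```bash
python3 - <<'E'
from h import *
c,_=load('w19')
p=np.array([(40,370),(42,425),(68,220),(120,155),(205,78),(290,40),(385,24),(480,32),(570,62),(650,115),(710,180),(745,245),(766,335),(763,400),(750,450),(60,480)])/2.1+[120,100]
for z in (.275,.28,.285,.29): print(z,circ(plane(c,p,z)))
E
```

```text
0.275 (array([ 0.58404193, -0.02224558]), np.float64(0.08138188057049495))
0.28 (array([ 0.58405273, -0.02001409]), np.float64(0.07886049875289784))
0.285 (array([ 0.58406352, -0.0177826 ]), np.float64(0.07633911693530243))
0.29 (array([ 0.58407432, -0.01555111]), np.float64(0.07381773511770204))
```

Call:
send_rows(gripper=1, steps=[{"translation": [0.15, -0.1, -2], "roll": 0}, {"translation": [0, 0, -3], "roll": 0}, {"translation": [0, 0, -3], "roll": 0}, {"translation": [0, 0, -1.5], "roll": 0}, {"translation": [0, 0, -0.5], "roll": 0}, {"translation": [0, 0, 0], "roll": 0}, {"translation": [0, 0, 0], "roll": 0}])

```text
time: 41.85
tcp_pos: [0.587, -0.0214, 0.1597]
eef_rot: [[0.003, 1.0, -0.003], [-0.001, -0.003, -1.0], [-1.0, 0.003, 0.001]]
contact_force: [-0.1, 0.3, -4.9]
gripper_width: 0.0263
```

```bash
python3 - <<'E'
from h import *
st(); _,d=shot('side','d20'); _,s=shot('scene','s20')
cv2.imwrite('pics/z10.png',np.hstack([cv2.resize(d[140:300,260:460],(500,400)),cv2.resize(s[180:320,280:420],(300,300)) if 0 else cv2.resize(s[170:330,290:410],(300,400))]))
E
```

```text
t 41.85 tcp [ 0.587  -0.0214  0.1597] ty [ 1.    -0.003  0.003] F [-0.14  0.3  -4.92] w 0.0263
```

View pics/z10.png

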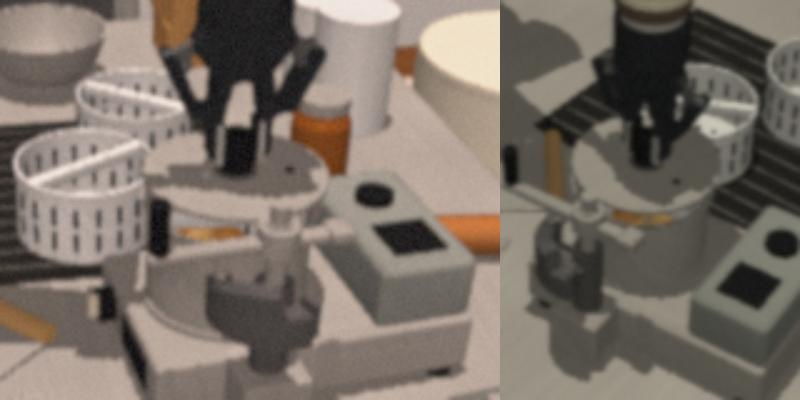

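Call:
send_rows(gripper=1, steps=[{"translation": [-0.1, 0, -0.5], "roll": 0}, {"translation": [0, 0, -0.4], "roll": 0}, {"translation": [0, 0, -0.3], "roll": 0}, {"translation": [0, 0, -0.2], "roll": 0}, {"translation": [0, 0, 0], "roll": 0}])

```text
time: 42.45
tcp_pos: [0.5844, -0.0207, 0.1433]
eef_rot: [[-0.001, 1.0, -0.003], [0.0, -0.003, -1.0], [-1.0, -0.001, -0.0]]
contact_force: [-0.8, 0.1, -3.8]
gripper_width: 0.0262
```

Call:
send_rows(gripper=1, steps=[{"translation": [0, 0, -0.2], "roll": 0}, {"translation": [0, 0, -0.15], "roll": 0}, {"translation": [0, 0, 0], "roll": 0}])

```text
time: 42.75
tcp_pos: [0.5846, -0.0208, 0.1401]
eef_rot: [[-0.0, 1.0, -0.003], [0.0, -0.003, -1.0], [-1.0, -0.0, -0.0]]
contact_force: [-1.1, 0.3, -3.5]
gripper_width: 0.0262
```

Call:
send_rows(gripper=1, steps=[{"translation": [0, 0, -0.15], "roll": 0}, {"translation": [0, 0, -0.1], "roll": 0}, {"translation": [0, 0, 0], "roll": 0}])

```text
time: 43.05
tcp_pos: [0.585, -0.0209, 0.1391]
eef_rot: [[0.001, 1.0, -0.003], [-0.0, -0.003, -1.0], [-1.0, 0.001, 0.0]]
contact_force: [-4.6, 0.6, 4.6]
gripper_width: 0.0268
```

Call:
send_rows(gripper=6, steps=[{"translation": [0, 0, 0], "roll": 0}, {"translation": [0, 0, 0], "roll": 0}, {"translation": [0, 0, 0], "roll": 0}, {"translation": [0, 0, 1], "roll": 0}, {"translation": [0, 0, 3], "roll": 0}, {"translation": [0, 0, 4], "roll": 0}, {"translation": [0, 0, 4], "roll": 0}, {"translation": [0, -2, 2], "roll": 0}, {"translation": [-1.5, -4, 0], "roll": 0}, {"translation": [-1.5, -4, 0], "roll": 0}, {"translation": [0, 0, 0], "roll": 0}, {"translation": [0, 0, 0], "roll": 0}])

```text
time: 44.25
tcp_pos: [0.5547, -0.1214, 0.2785]
eef_rot: [[0.001, 1.0, -0.005], [0.0, -0.005, -1.0], [-1.0, 0.001, -0.0]]
contact_force: [-0.2, 0.9, 0.7]
gripper_width: 0.0595
```

```bash
python3 - <<'E'
from h import *
st(); _,w=shot('wrist','w21'); _,d=shot('side','d21'); _,s=shot('scene','s21')
cv2.imwrite('pics/z10.png',np.hstack([cv2.resize(d[140:300,260:460],(500,400)),cv2.resize(s[170:330,290:410],(300,400))]))
E
```

```text
t 44.25 tcp [ 0.5547 -0.1214  0.2785] ty [ 1.    -0.005  0.001] F [-0.23  0.93  0.7 ] w 0.0595
```

View pics/w21.png

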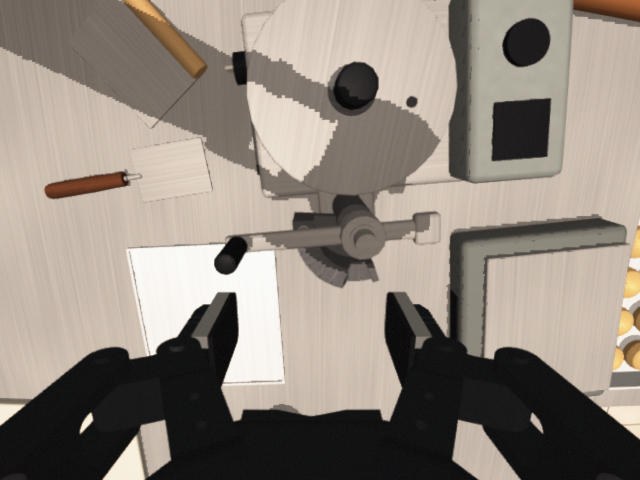

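View pics/z10.png

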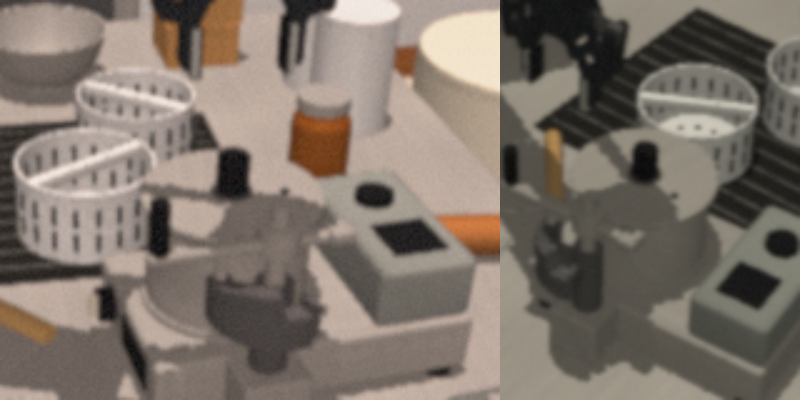

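```bash
cat >> h.py <<'E'
def tri(c1,p1,c2,p2):
    o1,v1=rays(c1,[p1]);o2,v2=rays(c2,[p2]); s=np.linalg.lstsq(np.c_[v1[0],-v2[0]],o2-o1,rcond=None)[0]
    return (o1+s[0]*v1[0]).round(4),(o2+s[1]*v2[0]).round(4)
E
python3 - <<'E'
from h import *
c,w=load('w21'); d,_=load('d21')
print('knob',plane(c,[[357.5,81]],.204))
print('lid',circ(plane(c,[(247,90),(253,130),(280,170),(315,190),(350,195),(400,180),(440,140),(455,100),(458,60)],.168)))
print('grip top',tri(c,[226.5,262],d,[323.6,221]), plane(c,[[226.5,262]],.25),plane(c,[[226.5,262]],.24))
print('post',plane(c,[[369,239]],.215))
cv2.imwrite('pics/z11.png',cv2.resize(w[190:300,190:450],(780,330)))
E
```

```text
knob [[ 0.58524776 -0.01817337  0.204     ]]
lid (array([ 0.58514263, -0.01913559]), np.float64(0.07787218715144208))
grip top (array([ 0.4997, -0.1312,  0.2276]), array([ 0.4987, -0.1309,  0.2278])) [[ 0.50503492 -0.12343549  0.25      ]] [[ 0.50263309 -0.1268943   0.24      ]]
post [[ 0.59440946 -0.11961865  0.215     ]]
```

View pics/z11.png

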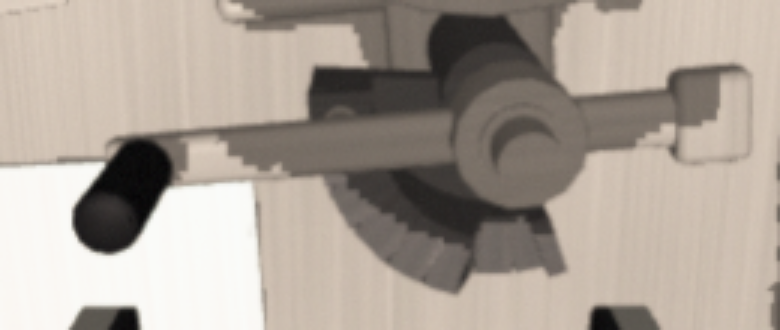

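Call:
send_rows(gripper=4, steps=[{"translation": [-0.5, -0.1, 0], "roll": -0.136}, {"translation": [-0.5, -0.1, 0], "roll": -0.136}, {"translation": [-0.5, -0.1, 0], "roll": -0.136}, {"translation": [-0.5, -0.1, 0], "roll": -0.136}, {"translation": [-0.5, -0.1, 0], "roll": -0.136}, {"translation": [-0.5, -0.1, 0], "roll": -0.136}, {"translation": [-0.5, -0.1, 0], "roll": -0.136}, {"translation": [-0.5, -0.1, 0], "roll": -0.136}, {"translation": [-0.5, -0.1, 0], "roll": -0.136}, {"translation": [-0.5, -0.1, 0], "roll": -0.136}, {"translation": [-0.5, 0, -2], "roll": -0.135}, {"translation": [0, 0, -3], "roll": 0}, {"translation": [0, 0, 0], "roll": 0}, {"translation": [0, 0, 0], "roll": 0}])

```text
time: 45.8
tcp_pos: [0.4998, -0.13, 0.228]
eef_rot: [[-0.001, 0.074, -0.997], [0.001, -0.997, -0.074], [-1.0, -0.001, 0.001]]
contact_force: [-0.1, -0.0, -0.3]
gripper_width: 0.0398
```

```bash
python3 - <<'E'
from h import *
st(); _,w=shot('wrist','w22'); c,_=load('w22'); d,dd=shot('side','d22')
cv2.imwrite('pics/z12.png',cv2.resize(dd[100:280,260:460],(600,540)))
E
```

```text
t 45.8 tcp [ 0.4998 -0.13    0.228 ] ty [ 0.074 -0.997 -0.001] F [-0.08 -0.05 -0.27] w 0.0398
```

View pics/w22.png

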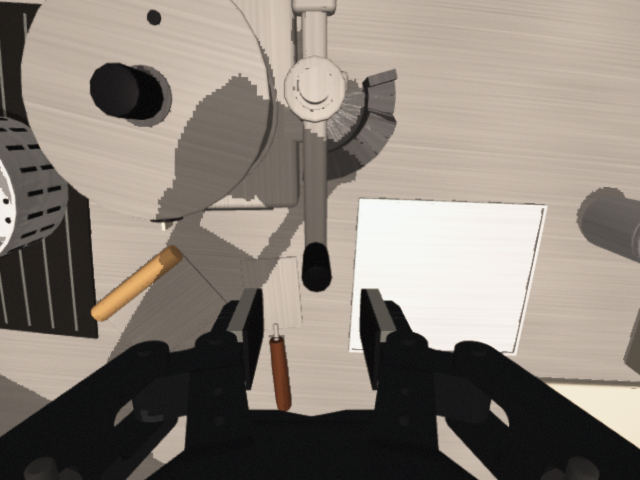

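View pics/z12.png

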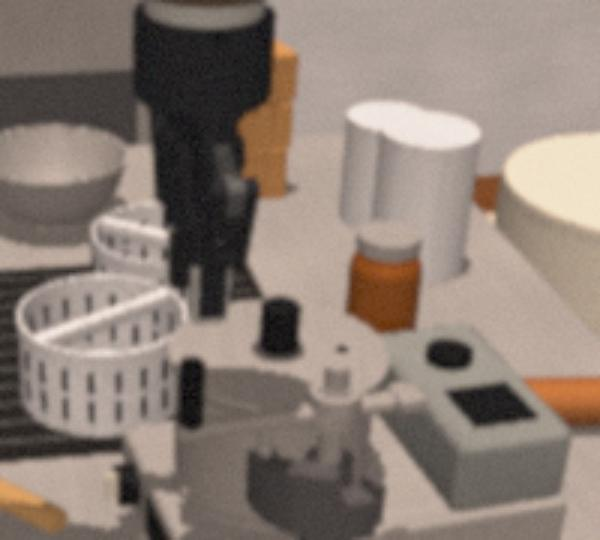

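```bash
python3 - <<'E'
from h import *
c,_=load('w22'); d,_=load('d22')
print(plane(c,[[317,278]],.2276), plane(c,[[316,88]],.215), tri(c,[317,278],load('d21')[0],[323.6,221]))
E
```

```text
[[ 0.49857261 -0.13258072  0.2276    ]] [[ 0.59161719 -0.12499825  0.215     ]] (array([ 0.4989, -0.1325,  0.2284]), array([ 0.4984, -0.1323,  0.2286]))
```

Call:
send_rows(gripper=2.6, steps=[{"translation": [-0.1, -0.25, 0], "roll": 0}, {"translation": [0, 0, 0], "roll": 0}, {"translation": [0, 0, -2], "roll": 0}, {"translation": [0, 0, -2], "roll": 0}, {"translation": [0, 0, -2], "roll": 0}, {"translation": [0, 0, -1], "roll": 0}, {"translation": [0, 0, -0.4], "roll": 0}, {"translation": [0, 0, 0], "roll": 0}, {"translation": [0, 0, 0], "roll": 0}])

```text
time: 46.8
tcp_pos: [0.4994, -0.1337, 0.155]
eef_rot: [[0.002, 0.073, -0.997], [-0.001, -0.997, -0.073], [-1.0, 0.001, -0.002]]
contact_force: [0.1, -0.9, 1.3]
gripper_width: 0.026
```

```bash
python3 - <<'E'
from h import *
st(); _,w=shot('wrist','w23'); d,dd=shot('side','d23')
cv2.imwrite('pics/z12.png',np.hstack([cv2.resize(w,(400,300)),cv2.resize(dd[130:280,260:460],(400,300))]))
# arc plan
p0=np.array([.5935,-.125]); 
for k in range(0,11):
    th=np.radians(184.5)+k*.165; print(k,round(k*.165,2),(p0+.0952*np.array([np.cos(th),np.sin(th)])).round(4))
E
```

```text
t 46.8 tcp [ 0.4994 -0.1337  0.155 ] ty [ 0.073 -0.997  0.001] F [ 0.06 -0.9   1.29] w 0.026
0 0.0 [ 0.4986 -0.1325]
1 0.17 [ 0.5011 -0.148 ]
2 0.33 [ 0.5061 -0.1628]
3 0.49 [ 0.5135 -0.1767]
4 0.66 [ 0.5231 -0.1891]
5 0.83 [ 0.5346 -0.1998]
6 0.99 [ 0.5477 -0.2084]
7 1.16 [ 0.562  -0.2148]
8 1.32 [ 0.5772 -0.2188]
9 1.49 [ 0.5928 -0.2202]
10 1.65 [ 0.6085 -0.219 ]
```

View pics/z12.png

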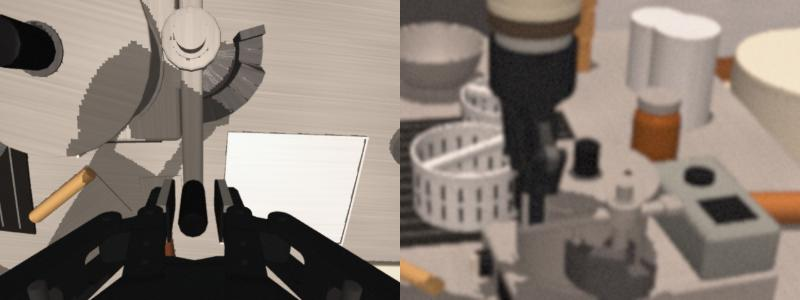

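Call:
send_rows(gripper=2.6, steps=[{"translation": [0.1, -0.78, 0], "roll": 0.0825}, {"translation": [0.15, -0.77, 0], "roll": 0.0825}, {"translation": [0.22, -0.75, 0], "roll": 0.0825}, {"translation": [0.28, -0.73, 0], "roll": 0.0825}, {"translation": [0.34, -0.71, 0], "roll": 0.0825}, {"translation": [0.4, -0.68, 0], "roll": 0.0825}, {"translation": [0.46, -0.64, 0], "roll": 0.0825}, {"translation": [0.5, -0.6, 0], "roll": 0.0825}, {"translation": [0.55, -0.56, 0], "roll": 0.0825}, {"translation": [0.6, -0.51, 0], "roll": 0.0825}, {"translation": [0, 0, 0], "roll": 0}])

```text
time: 48.0
tcp_pos: [0.5352, -0.2008, 0.1546]
eef_rot: [[0.0, 0.782, -0.623], [-0.0, -0.623, -0.782], [-1.0, 0.0, -0.0]]
contact_force: [-0.5, -0.3, 0.6]
gripper_width: 0.0258
```

```bash
python3 - <<'E'
from h import *
st(); _,w=shot('wrist','w24'); d,dd=shot('side','d24')
cv2.imwrite('pics/z12.png',np.hstack([cv2.resize(w,(400,300)),cv2.resize(dd[130:280,260:460],(400,300))]))
E
```

```text
t 48.0 tcp [ 0.5352 -0.2008  0.1546] ty [ 0.782 -0.623  0.   ] F [-0.52 -0.28  0.63] w 0.0258
```

View pics/z12.png

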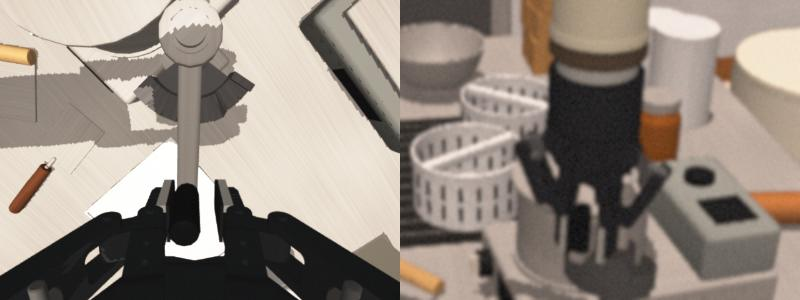

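Call:
send_rows(gripper=2.6, steps=[{"translation": [0.64, -0.46, 0], "roll": 0.0825}, {"translation": [0.67, -0.4, 0], "roll": 0.0825}, {"translation": [0.7, -0.35, 0], "roll": 0.0825}, {"translation": [0.73, -0.29, 0], "roll": 0.0825}, {"translation": [0.75, -0.23, 0], "roll": 0.0825}, {"translation": [0.77, -0.17, 0], "roll": 0.0825}, {"translation": [0.78, -0.1, 0], "roll": 0.0825}, {"translation": [0.78, -0.04, 0], "roll": 0.0825}, {"translation": [0.78, 0.03, 0], "roll": 0.0825}, {"translation": [0.6, 0.06, 0], "roll": 0.06}, {"translation": [0, 0, 0], "roll": 0}, {"translation": [0, 0, 0], "roll": 0}, {"translation": [0, 0, 0], "roll": 0}])

```text
time: 49.4
tcp_pos: [0.6065, -0.2202, 0.154]
eef_rot: [[0.0, 0.992, 0.128], [-0.0, 0.128, -0.992], [-1.0, 0.0, 0.0]]
contact_force: [1.1, 0.1, -0.4]
gripper_width: 0.026
```

```bash
python3 - <<'E'
from h import *
st(); _,w=shot('wrist','w25'); d,dd=shot('side','d25')
cv2.imwrite('pics/z12.png',np.hstack([cv2.resize(w,(400,300)),cv2.resize(dd[130:280,260:460],(400,300))]))
E
```

```text
t 49.4 tcp [ 0.6065 -0.2202  0.154 ] ty [0.992 0.128 0.   ] F [ 1.13  0.09 -0.35] w 0.026
```

View pics/z12.png

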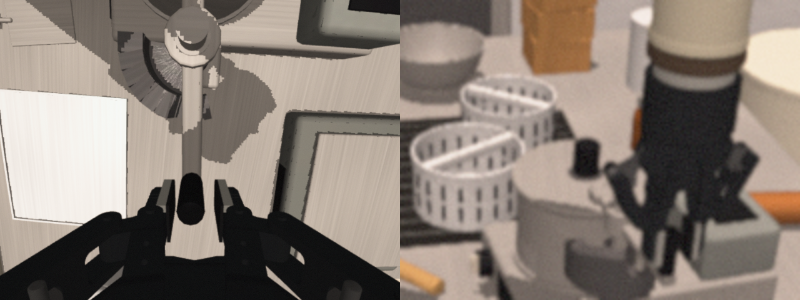

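```bash
python3 - <<'E'
from h import *
c,w=load('w25'); cv2.imwrite('pics/z13.png',cv2.resize(w[0:400,200:440],(480,800))[200:])
for z in (.238,.228,.2185):
    g=plane(c,[[304,340]],z)[0]; p=plane(c,[[307,57]],.21)[0]; a=np.arctan2(g[1]+.125,g[0]-.5935); print(z,g.round(4),p.round(4),'r',np.hypot(g[1]+.125,g[0]-.5935).round(4),'turn',(a-np.radians(184.5))%(2*np.pi))
E
```

```text
0.238 [ 0.6031 -0.2076  0.238 ] [ 0.5938 -0.1279  0.21  ] r 0.0831 turn 1.6083881136939224
0.228 [ 0.6037 -0.2135  0.228 ] [ 0.5938 -0.1279  0.21  ] r 0.0891 turn 1.6068541366365743
0.2185 [ 0.6042 -0.2192  0.2185] [ 0.5938 -0.1279  0.21  ] r 0.0948 turn 1.605576000171479
```

View pics/z13.png

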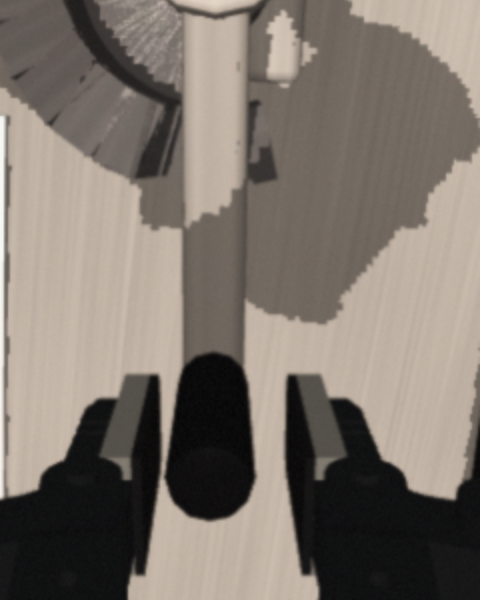

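Call:
send_rows(gripper=3.2, steps=[{"translation": [0, 0, 0], "roll": 0}, {"translation": [0, 0, 1], "roll": 0}, {"translation": [0, 0, 3], "roll": 0}, {"translation": [0, 0, 4], "roll": 0}, {"translation": [0, 0, 4], "roll": -0.06}, {"translation": [0, 0, 4], "roll": -0.06}, {"translation": [-2, 0, 2], "roll": 0}, {"translation": [-2, -1, 0], "roll": 0}, {"translation": [0, 0, 0], "roll": 0}, {"translation": [0, 0, 0], "roll": 0}])

```text
time: 50.5
tcp_pos: [0.5667, -0.2301, 0.3343]
eef_rot: [[0.001, 1.0, 0.009], [0.0, 0.009, -1.0], [-1.0, 0.001, -0.0]]
contact_force: [0.0, 0.4, -0.0]
gripper_width: 0.032
```

```bash
python3 - <<'E'
from h import *
st(); _,w=shot('wrist','w26'); d,dd=shot('side','d26'); shot('scene','s26')
E
```

```text
t 50.5 tcp [ 0.5667 -0.2301  0.3343] ty [1.    0.009 0.001] F [ 0.03  0.37 -0.  ] w 0.032
```

View pics/w26.png

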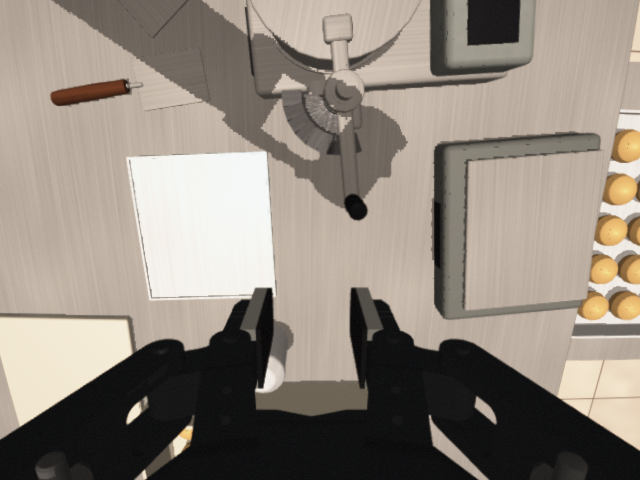

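View pics/d26.png

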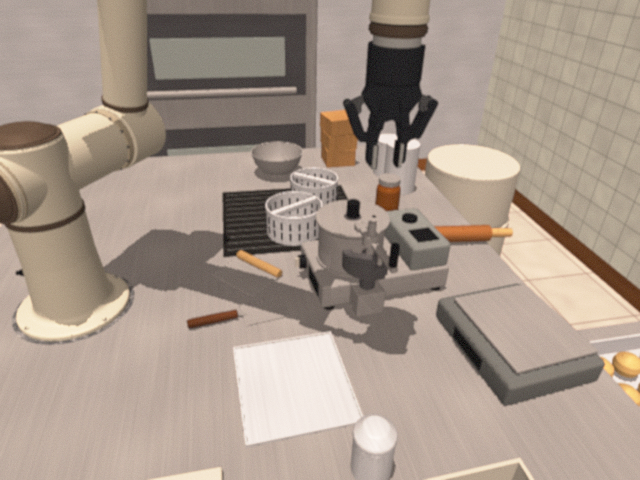

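```bash
python3 - <<'E'
from h import *
c,_=load('w26'); d,_=load('d26')
g=tri(c,[357.5,209],d,[394,244]); print(g)
g=plane(c,[[357.5,209]],.2185)[0]; print(g,(np.arctan2(g[1]+.125,g[0]-.5935)-np.radians(184.5))%(2*np.pi),np.hypot(g[0]-.5935,g[1]+.125))
st(); print(manip.hand_in())
E
```

```text
(array([ 0.6041, -0.2167,  0.2215]), array([ 0.6032, -0.2165,  0.2213]))
[ 0.60446579 -0.21731335  0.2185    ] 1.6104912234770996 0.09296237475193411
t 50.65 tcp [ 0.567  -0.2297  0.3332] ty [ 1.     0.01  -0.001] F [-0.07  0.92 -0.72] w 0.0318
the job is handed in; nothing more can be done
None
```

The job is handed in, at 50.65 s of the 210 s allowed; the simulator gave no verdict.

**What I did**
- **Basket:** I measured the three rims at about 129, 138 and 146 mm. I tried only the smallest, and it went right down to the pot's floor, with contact felt at the expected height. The other two baskets were never touched and still stand upright on the mat.
- **Rolls:** There were four on the baking sheet, and all four went into the basket.
- **Lid and lock:** I set the lid on the pot and turned the lever over the cam into the low notch.

**Last checks**
- **Lid:** Measured just after it was set down, it was about 1 to 1.5 mm from the pot's axis and at its seated height. Its knob was in the same place in the final side picture.
- **Lever:** It reads about 1.61 rad, past the 1.42 needed. Its height agreed less well: one estimate puts the drop at 9.5 mm, while the final one from two views, good to a few millimetres, puts it nearer 7 mm, right at the limit.
- **Rolls:** The fourth rests partly on the others. I estimate its top at 130 mm, well under the 152 mm limit.
- **Shaker:** It looks unmoved in the final picture, and the robot was clear of everything.

**What disagreed**
- **Fingertips:** They sit about 39 mm higher than the reported tool position, so the first basket grasp closed on air above the bar. I corrected for this in every later grasp.
- **Basket:** It turned about 4° in the pot while the rolls went in. It still looked level and centred from above, but I did not measure its seat again after that.

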